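Strip the worn tool cartridges off the turret and stack them in staggered courses

TASK

Complete the row of grey-topped cartridges in the return tray with the one standing on the worktop, take every worn, red-topped cartridge off the indexing turret (turn it by its knob to bring each to the yellow pointer at the front, where the hoop is open, unscrew it a quarter turn anticlockwise and lift it off) and stack them squarely on that row like bricks, each centred over the joint between two cartridges of the course below: two in the second course and, if there is a third, that one on top of those two. Leave the blue-topped cartridge mounted on the turret.

Things in the scene. Friction and masses are not known exactly. Their poses are not given: they have to be found in the camera images.
- worn_a_mid (a point): a worn, red-topped aluminium cartridge, 52 mm long (own x), 20 wide (y), 36 high (z), 0.1 kg. Foot 52 x 14 mm, 5 mm high; from 12 mm up a plain block 48 x 20 mm, gripped across the 20 mm, 24 to 36 mm above its underside. Point: its centre, 18 mm above its underside. Looks the same after half a turn. Starts mounted on the turret, or is absent.
- worn_b_mid (a point): a worn, red-topped aluminium cartridge, 52 mm long (own x), 20 wide (y), 36 high (z), 0.1 kg. Foot 52 x 14 mm, 5 mm high; from 12 mm up a plain block 48 x 20 mm, gripped across the 20 mm, 24 to 36 mm above its underside. Point: its centre, 18 mm above its underside. Looks the same after half a turn. Starts mounted on the turret, or is absent.
- worn_c_mid (a point): a worn, red-topped aluminium cartridge, 52 mm long (own x), 20 wide (y), 36 high (z), 0.1 kg. Foot 52 x 14 mm, 5 mm high; from 12 mm up a plain block 48 x 20 mm, gripped across the 20 mm, 24 to 36 mm above its underside. Point: its centre, 18 mm above its underside. Looks the same after half a turn. Starts mounted on the turret, or is absent.
- good_mid (a point): the good, blue-topped cartridge, 52 mm long (own x), 20 wide (y), 36 high (z), 0.1 kg. Foot 52 x 14 mm, 5 mm high; from 12 mm up a plain block 48 x 20 mm, gripped across the 20 mm, 24 to 36 mm above its underside. Point: its centre, 18 mm above its underside. Looks the same after half a turn. Mounted on the turret; it stays there.
- base_1_mid (a point): a grey-topped cartridge, 52 mm long (own x), 20 wide (y), 36 high (z), 0.1 kg. Foot 52 x 14 mm, 5 mm high; from 12 mm up a plain block 48 x 20 mm, gripped across the 20 mm, 24 to 36 mm above its underside. Point: its centre, 18 mm above its underside. Looks the same after half a turn. Starts lying loose in the tray's first course (place 1 of 3 along the tray's +y).
- base_2_mid (a point): a grey-topped cartridge, 52 mm long (own x), 20 wide (y), 36 high (z), 0.1 kg. Foot 52 x 14 mm, 5 mm high; from 12 mm up a plain block 48 x 20 mm, gripped across the 20 mm, 24 to 36 mm above its underside. Point: its centre, 18 mm above its underside. Looks the same after half a turn. Starts lying loose in the tray's first course (place 2 of 3 along the tray's +y).
- base_3_mid (a point): a grey-topped cartridge, 52 mm long (own x), 20 wide (y), 36 high (z), 0.1 kg. Foot 52 x 14 mm, 5 mm high; from 12 mm up a plain block 48 x 20 mm, gripped across the 20 mm, 24 to 36 mm above its underside. Point: its centre, 18 mm above its underside. Looks the same after half a turn. Starts standing loose on the worktop; it belongs in place 3 of the first course.
- turret_knob (a point): the grip point of the turret's round black knob, 36 mm across, from 80 to 115 mm above the table: on the axis, 106 mm up. It turns the plate both ways, several turns, against 0.2 N m of friction, and stays where left. The point turns with the plate: four stations lie 68 mm from the axis along its +x, +y, -x and -y, each with a cartridge or empty.
- turret_plate: the turning steel plate, 202 mm across; origin on its axis at table level, axes as turret_knob; upper face 45 mm up. A mounted cartridge stands on it, long axis away from the axis; brass hooks 10 mm high hold its foot. Turn it 60 to 90 degrees anticlockwise (seen from above) about its own centre, tips over the hooks, then lift; clockwise is blocked.
- turret_stand: the fixed grey stand, origin on the turret's axis at table level. Its aluminium hoop, 86 to 91 mm above the table and 74 to 112 mm off the axis, lies over the cartridges (tops at 81 mm), so that they cannot be lifted out, except at the front, where it is open 55 degrees to either side of the stand's -x (roughly to the robot), marked by a yellow pointer.
- turret_front (a point): where a station must stand to be unloaded: on the stand's -x side, 68 mm from the axis, at the height of the plate's upper face (45 mm). Fixed to the stand, axes as the stand. Within 8 degrees a station is well placed.
- tray_mid (a point): the fixed black return tray, 36 x 174 mm (long along its y), floor 5 mm up, walls 9 mm high, inside 26 x 168 mm. Its first course is three grey-topped cartridges end to end, 56 mm apart (places at -56, 0 and +56 mm), tops 41 mm above the table. Point: middle of the tray at that height. A third-course cartridge is centred over it, its underside 36 mm above it.
- joint_left (a point): the joint between base_2 and base_3, 28 mm from tray_mid along the tray's +y, at the height of the first course's tops (41 mm): a cartridge of the second course is centred over it, long axis along the tray's y.
- joint_right (a point): the joint between base_1 and base_2, 28 mm from tray_mid along the tray's -y, otherwise as joint_left. Between the turret and the tray a tall machine bracket (255 mm high) stands farther from the robot, from about x = 0.65 m on, at y = 0.03 to 0.28: carry things round it on the robot's side.
Not all that is in view belongs to the job. What is shaped like the part that bears worn_b_mid but green is not meant.

How it is judged (in metres and radians):
At the end, for the whole second after the job is handed in: each red cartridge present lies at rest, upright and along the tray (11 degrees), within 10 mm along and 7 mm across of the joint below it (joint_left, joint_right, or third course: tray_mid); the grey ones in their row (8 mm); the blue one still mounted, radial within 17 degrees (((y of worn_a_mid in the frame of joint_left between -0.01 and 0.01 m and x of worn_a_mid in the frame of joint_left between -0.007 and 0.007 m and z of worn_a_mid in the frame of joint_left between 0.012 and 0.024 m) or (y of worn_a_mid in the frame of joint_right between -0.01 and 0.01 m and x of worn_a_mid in the frame of joint_right between -0.007 and 0.007 m and z of worn_a_mid in the frame of joint_right between 0.012 and 0.024 m) or (y of worn_a_mid in the frame of tray_mid between -0.01 and 0.01 m and x of worn_a_mid in the frame of tray_mid between -0.007 and 0.007 m and z of worn_a_mid in the frame of tray_mid between 0.048 and 0.06 m)) and angle between the x axis of each of worn_a_mid, worn_b_mid, worn_c_mid and the y axis of tray_mid, either way round below 0.2 rad and angle between each of worn_a_mid, worn_b_mid, worn_c_mid, base_1_mid, base_2_mid, base_3_mid's own z axis and vertical below 0.12 rad and linear speed of each of worn_a, worn_b, worn_c below 0.02 m/s and ((y of worn_b_mid in the frame of joint_left between -0.01 and 0.01 m and x of worn_b_mid in the frame of joint_left between -0.007 and 0.007 m and z of worn_b_mid in the frame of joint_left between 0.012 and 0.024 m) or (y of worn_b_mid in the frame of joint_right between -0.01 and 0.01 m and x of worn_b_mid in the frame of joint_right between -0.007 and 0.007 m and z of worn_b_mid in the frame of joint_right between 0.012 and 0.024 m) or (y of worn_b_mid in the frame of tray_mid between -0.01 and 0.01 m and x of worn_b_mid in the frame of tray_mid between -0.007 and 0.007 m and z of worn_b_mid in the frame of tray_mid between 0.048 and 0.06 m)) and ((y of worn_c_mid in the frame of joint_left between -0.01 and 0.01 m and x of worn_c_mid in the frame of joint_left between -0.007 and 0.007 m and z of worn_c_mid in the frame of joint_left between 0.012 and 0.024 m) or (y of worn_c_mid in the frame of joint_right between -0.01 and 0.01 m and x of worn_c_mid in the frame of joint_right between -0.007 and 0.007 m and z of worn_c_mid in the frame of joint_right between 0.012 and 0.024 m) or (y of worn_c_mid in the frame of tray_mid between -0.01 and 0.01 m and x of worn_c_mid in the frame of tray_mid between -0.007 and 0.007 m and z of worn_c_mid in the frame of tray_mid between 0.048 and 0.06 m)) and y of base_1_mid in the frame of tray_mid between -0.064 and -0.048 m and z of each of base_1_mid, base_2_mid, base_3_mid in the frame of tray_mid below -0.01 m and y of base_2_mid in the frame of tray_mid between -0.008 and 0.008 m and y of base_3_mid in the frame of tray_mid between 0.048 and 0.064 m and horizontal distance between good_mid and turret_knob between 0.058 and 0.078 m and height (world z) of good_mid below 0.069 m and angle between good_mid's own z axis and vertical below 0.1 rad and angle between the x axis of good_mid and the y axis of turret_knob, either way round below 0.3 rad); the robot touches nothing.
Of worn_a, worn_b, worn_c only 2 to 3 are there at a start; the rules pass over those that are not, and their reading is None.
At some moment in a run one of loupe, wipe_pack may be knocked a few centimetres aside while the robot is not near it.
Once in a run the grip may slacken for a moment while it holds something.
It also fails if it takes over 210 s, if anything falls off the work surface, if the arm or the gripper's body presses on something with over 40 N, if the wrist force passes 120 N, or if a joint passes its speed limit or range.

ROBOT

A 6-joint arm with a two-finger parallel gripper is mounted at the origin on a cart in front of the work surface, level with it; the furniture and walls round the work are solid. World frame = base frame: x ahead of the robot, y to its left, z up, the work surface at z = 0. Lengths are in mm, angles in rad, forces in N, time in s.
With the tool pointing down it reaches from about 400 to 925 mm from the base axis. Payload 12.5 kg.
Tool frame: the origin (TCP) lies at the very end of the fingers, on their centre line; the grasp point (between the pads) lies env.grip_point_offset behind it (env.grip_point_offset is the distance from the TCP to the grasp point, in mm); y points along the fingers, z is the direction in which the jaws open and shut, and the axes are right-handed (so a half turn about y gives the same grasp; the last joint's range is limited). The gripper opens to 95 mm and grips with 3 to 60 N. Pads are 20 mm wide; open, the fingers measure 119 mm over their backs; the gripper's body (75 mm by 180 mm) begins 59 mm behind the grasp point.
Start: joints at [1.148, 0.491, 1.559, -0, 1.092, -0.106], TCP at [194.688, 593.922, 214.661] pointing down, gripper open.
Joint ranges: [-3.1, 3.1], [-0.84, 2.19], [0.05, 2.79], [-1.13, 4.28], [0.06, 2.93], [-2.69, 2.69]. Speed limits (rad/s): [2.22, 2.22, 2.79, 3.14, 3.14, 3.14].

INTERFACE

Orientations are given as [roll, pitch, yaw] about the fixed x, y, z axes, in that order (R = Rz(yaw) Ry(pitch) Rx(roll)).
In Python, from cell import readout, read_camera, env, nets gives the robot as it stands.
- The arm moves only by the tool apply_moves, never from a script. Its argument "increments" is a list of rows, each a list of 3 entries, a list of its own where there are three numbers: the shift along the tool's x, y, z in cm, then the turn, a rotation vector about the tool's x, y, z in degrees, then the finger opening in cm, from 0 to 9.51. A call has exactly 5 rows; each row shifts and turns the pose as measured when the row begins, along the tool's axes as they then stand; what a row does not reach is not made up. A row lasts 1/8 s, in which the tool goes at most 62.5 mm and 10.7 degrees, less where a joint would pass 70% of its speed; a pose out of reach is approached as far as the arm can. A call with a gripper value outside its range is refused whole. The fingers move at their own pace and stop on an object; the grip force is fixed at half the most. Time passes only in rows, so rows that do not move let the fingers close, or fill a call up. It gives the time, the measured TCP pose, the force and the opening at its end, in the units of the state.
- readout.state(): the state, without advancing time (a new reading comes with each control period).
- read_camera(name): name is "side" or "top" or "wrist"; returns a dict with "img" (480x640x3 uint8, red, green, blue), "vfov" (degrees; the focal length in pixels is half the picture's height over the tangent of half this angle, whatever the lens; pixels are square), "cx", "cy" (the principal point, pixels), "distortion" ([k1, k2, p1, p2, k3] as OpenCV has them; the pictures are not rectified), "rvec" (rotation vector, rad) and "tvec" (3), from world to camera coordinates, as OpenCV has them; the wrist camera has in their place "mount" (4x4, takes a point from camera to tool coordinates, whose origin is the TCP and whose axes are the tool frame's). Camera axes: x right, y down, z forward; pixel columns grow to the right and rows downward; lengths in mm; the calibration is good to about 2 mm. A picture is of the moment at which its call begins: read the wrist's pose just before it. There is no depth.
- env.job_done(): hands the job in, once; it reports no verdict.
Trained networks look in a picture, given as the dict that the camera call returned (one of the last four; its "shot" number tells which), for a name from the list of things; names that differ only in an ending like _2 or _b are one class to them, and where a whole thing is asked for, a point or a joint stands for the part that bears it (a point fixed in the world has none). Each returns a list of dicts, best first, with "confidence" (0 to 1); they miss things now and then, are a little off and sometimes report something else, mostly with a low value. They report only what shows in the picture. A call takes as long as a camera call. They do not tell look-alikes from the thing itself.
- nets.look_for(picture, thing): "point" ([x, y, z] in mm, in the coordinates of the camera as it stood for that picture, good to about 4 mm: the middle of the surface that is visible of it).
- nets.mark_of(picture, thing): "point" ([x, y, z] in mm, in the coordinates of the camera as it stood for that picture, good to about 4 mm: a listed point, or the origin of a listed thing).
The state is a dict: "t": time; "joints": joint angles; "qvel": joint speeds; "tau": joint torques, N m; "eef_pos": TCP position; "tcp_rot": TCP orientation; "ft_force": force on the tool from outside, world axes, zero at the start; "moment": the same for the moment, N m; "opening": opening from 0.0 (shut) to 1.0 (fully open).
Only numpy, scipy, OpenCV 4.12 (cv2) and the standard library are available. Lean on these libraries where they do the work, as an engineer would, in place of code of your own. Each camera call takes 0.05 s, during which the arm holds its last target. There are 200 camera calls.

## Working session

There is one attempt and no reset: what is moved stays moved. The work goes in short steps, Python scripts to look and compute and a tool call to move; the robot and the scene stay as the last step left them, time stands still between calls to the robot, and variables do not carry over. Pictures are saved under pics/ and viewed, about 12 in all and at most 16, crops included, and the job is handed in when it is done.

Besides the shell and the picture viewer there is one more tool, called after "Request:" by a JSON object that holds its "name" and its "arguments". apply_moves: Moves the arm, as the interface text tells. Its arguments: {"type":"object","properties":{"increments":{"type":"array"}},"required":["increments"]}

```bash
ls; mkdir -p pics
python3 - <<'E'
from cell import readout, read_camera, env, nets
import cv2
print(readout.state(), env.grip_point_offset)
for n in ("top","side"):
    p=read_camera(n); cv2.imwrite(f"pics/{n}0.png",p["img"][:,:,::-1]); print(n,{k:v for k,v in p.items() if k!="img"})
E
```

```text
pics
{'t': 0.0, 'joints': array([ 1.14839686e+00,  4.91556157e-01,  1.55945775e+00, -7.18386326e-06,
        1.09171885e+00, -1.05593124e-01]), 'qvel': array([ 0.00194001, -0.00154198, -0.00030912, -0.00149942, -0.00016784,
        0.00021292]), 'tau': array([ 2.12393432e-03, -6.12642002e+01, -2.58185774e+01,  6.93533476e-02,
        4.81489627e-02, -1.23583181e-04]), 'eef_pos': array([194.57986431, 593.67234576, 214.06101122]), 'tcp_rot': array([-1.57193076e+00,  1.13828131e-04, -3.16803093e-01]), 'ft_force': array([-0.29119231,  0.33939822, -0.21889725]), 'moment': array([0.01378212, 0.01582894, 0.05517922]), 'opening': 1.001864634800236} 18.8
top {'vfov': 45.84003047261175, 'cx': 320.34641025840403, 'cy': 230.862012417568, 'distortion': array([-0.08688793,  0.        ,  0.        ,  0.        ,  0.        ]), 'rvec': array([ 2.14397406, -2.20935672,  0.08285022]), 'tvec': array([ 145.685553  ,  536.81697688, 1232.61630076]), 'shot': 1}
side {'vfov': 47.209226166695245, 'cx': 326.2358928736673, 'cy': 239.84575081521035, 'distortion': array([-0.05260073,  0.        ,  0.        ,  0.        ,  0.        ]), 'rvec': array([ 2.16157465, -0.6700639 ,  0.34309069]), 'tvec': array([-375.89213246,  329.53653695,  961.90814111]), 'shot': 2}
```

View pics/top0.png

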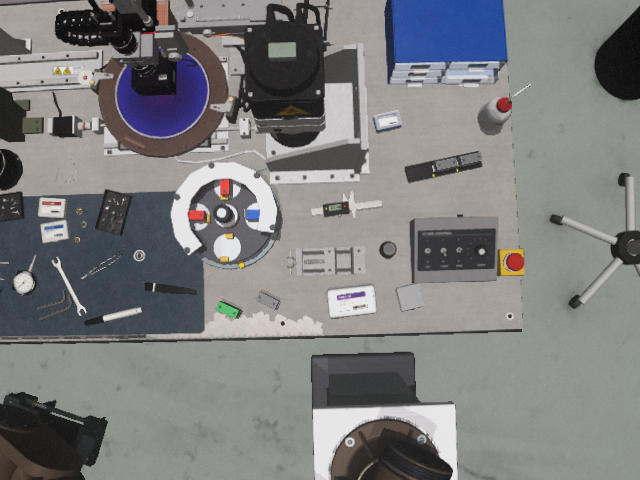

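View pics/side0.png

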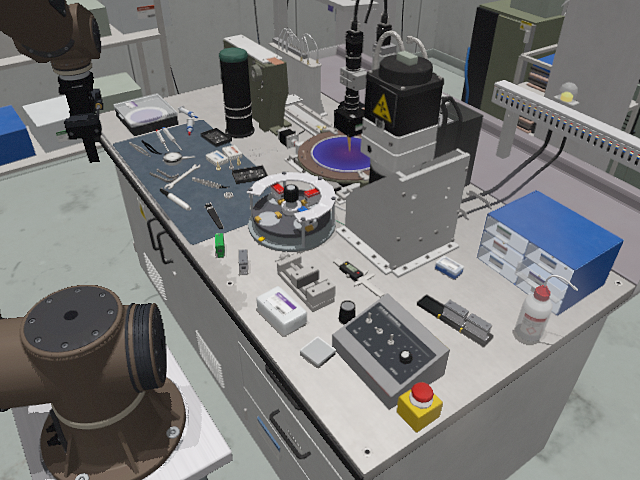

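Top view: turret at (225,215), with reds at (225,188) and (198,216), blue at (253,215) and the front station (229,245) empty. The loose grey is at (268,299), the green look-alike at (228,309), and the tray at (444,165) has its empty place at the left. I'll measure these next.

```bash
cat > h.py <<'E'
import numpy as np, cv2
from scipy.spatial.transform import Rotation as R
from cell import readout, read_camera, env, nets
def K(p):
    f=p["img"].shape[0]/2/np.tan(np.radians(p["vfov"])/2)
    return np.array([[f,0,p["cx"]],[0,f,p["cy"]],[0,0,1]])
def pose(s): 
    T=np.eye(4); T[:3,:3]=R.from_euler("xyz",s["tcp_rot"]).as_matrix(); T[:3,3]=s["eef_pos"]; return T
def c2w(p,s=None):
    if "mount" in p: return pose(s)@np.array(p["mount"])
    T=np.eye(4); T[:3,:3]=cv2.Rodrigues(p["rvec"])[0]; T[:3,3]=p["tvec"]; return np.linalg.inv(T)
def pix2w(p,uv,z,s=None):
    T=c2w(p,s); n=cv2.undistortPoints(np.float64(uv).reshape(-1,1,2),K(p),p["distortion"])[:,0]
    d=np.c_[n,np.ones(len(n))]@T[:3,:3].T; o=T[:3,3]
    return o+d*((z-o[2])/d[:,2])[:,None]
def w2pix(p,P,s=None):
    T=np.linalg.inv(c2w(p,s))
    return cv2.projectPoints(np.float64(P).reshape(-1,1,3),cv2.Rodrigues(T[:3,:3])[0],T[:3,3],K(p),p["distortion"])[0][:,0]
def net(p,thing,s=None,f="mark_of"):
    T=c2w(p,s); return [(round(d["confidence"],2),(T[:3,:3]@d["point"]+T[:3,3]).round(1)) for d in getattr(nets,f)(p,thing)]
def body(p,mask,z,s=None,reg=None):
    """minAreaRect of masked blob on plane z -> centre, long-axis angle (deg), size"""
    out=[]
    for c in cv2.findContours(mask.astype(np.uint8),cv2.RETR_EXTERNAL,cv2.CHAIN_APPROX_NONE)[0]:
        if cv2.contourArea(c)<40: continue
        q=pix2w(p,c[:,0],z,s)[:,:2]; (x,y),(w,h),a=cv2.minAreaRect(np.float32(q))
        if w<h: a+=90
        out.append((round(x,1),round(y,1),round((a+90)%180-90,1),round(max(w,h),1),round(min(w,h),1),c[:,0].mean(0).round(0)))
    return out
E
python3 - <<'E'
from h import *
p=read_camera("top")
for t in ("worn_a_mid","good_mid","base_3_mid","turret_knob","turret_front","turret_stand","tray_mid","joint_left"): print(t,net(p,t))
print(pix2w(p,[(268,299)],36),pix2w(p,[(444,165)],20),pix2w(p,[(225,214)],115))
q=read_camera("side")
for t in ("base_3_mid","turret_knob","turret_front","turret_stand","tray_mid","joint_left"): print(t,net(q,t))
im=p["img"][:,:,::-1]
a=cv2.resize(im[150:330,165:305],None,fx=3,fy=3,interpolation=cv2.INTER_CUBIC)
b=cv2.resize(im[140:190,395:490],None,fx=4,fy=4,interpolation=cv2.INTER_CUBIC)
c=np.zeros((540,800,3),np.uint8);c[:,:420]=a;c[:200,420:800]=b
cv2.imwrite("pics/crop1.png",c)
E
```

```text
worn_a_mid [(0.67, array([646. , 335.1,  64.6]))]
good_mid [(0.59, array([576.7, 265. ,  60.5]))]
base_3_mid [(0.48, array([393.3, 250.7,  15.6]))]
turret_knob [(0.59, array([575.8, 329.6, 104.5]))]
turret_front []
turret_stand []
tray_mid [(0.86, array([ 682.1, -153.6,   37.6]))]
joint_left [(0.64, array([ 678.6, -124.1,   38.3])), (0.49, array([ 692.5, -208.8,   21.7]))]
[[394.88785038 247.47874368  36.        ]] [[ 681.04966459 -152.43682962   20.        ]] [[574.15089622 324.39179547 115.        ]]
base_3_mid [(0.67, array([392.7, 249.7,  19.9])), (0.26, array([578.9, 398.4,  63.7]))]
turret_knob [(0.78, array([575.7, 332.8, 103.8]))]
turret_front [(0.87, array([512.5, 320.1,  45.2])), (0.54, array([577.7, 399.2,  61.9]))]
turret_stand [(0.56, array([574.9, 334.7,  -1.3]))]
tray_mid [(0.91, array([ 681.8, -153.9,   45. ]))]
joint_left [(0.84, array([ 679.6, -126.5,   40.2]))]
```

View pics/crop1.png

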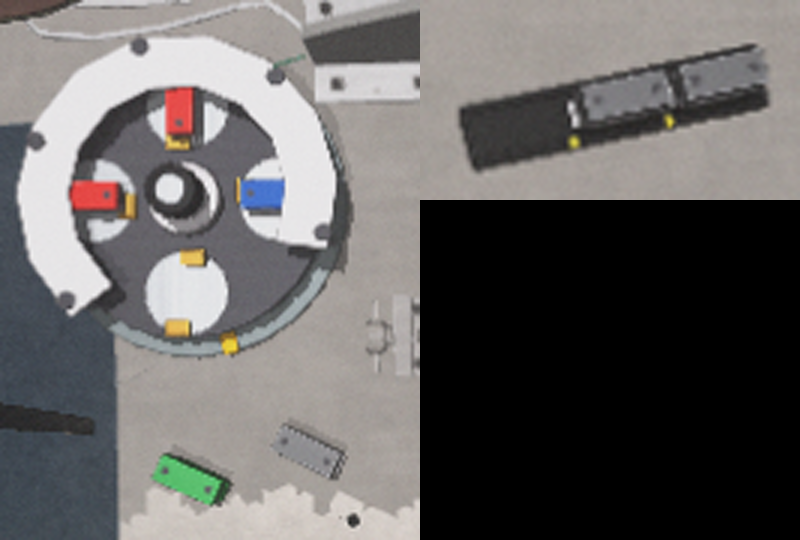

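The crop shows red tops at the turret's rear (178,110) and left (95,195), and blue at the right (263,193). The front station (187,293) is empty and the yellow pointer is at (231,345). So there are two worn cartridges.

What could be mistaken for the loose grey (268,299):
- The green one at (228,309), which is the wrong colour.
- The grey bracket at (330,261), which is the wrong shape.

I choose (268,299), and the crop confirms its grey top and size. Next I refine with masks and plan the first move.

```bash
cat >> h.py <<'E'
def go(*wps,s=None):
    """wps: (x,y,z_tcp,yaw_deg); prints, per waypoint, tool-axis shift (cm) AFTER turning, and the turn about tool y (deg)"""
    s=s or readout.state(); T=pose(s); pos=T[:3,3]; yaw=np.degrees(np.arctan2(T[1,0],T[0,0]))
    print("at",pos.round(1),"yaw",round(yaw,1),"tilt",np.degrees(np.arccos(-T[2,1])).round(2),"op",round(s["opening"]*95.1,1),"F",s["ft_force"].round(1),"t",round(s["t"],1))
    for w in wps:
        d=np.array(w[:3])-pos; y=np.radians(w[3])
        dy=(w[3]-yaw+180)%360-180
        f=lambda a:np.round([(d[0]*np.cos(a)+d[1]*np.sin(a))/10,-d[2]/10,(-d[0]*np.sin(a)+d[1]*np.cos(a))/10],2)
        print("wp",w,"shift-before-turn",f(np.radians(yaw)),"| shift-after",f(y),"| turn y",round(-dy,1)); pos=np.array(w[:3]); yaw=w[3]
E
python3 - <<'E'
from h import *
p=read_camera("top"); im=p["img"].astype(int); hsv=cv2.cvtColor(p["img"],cv2.COLOR_RGB2HSV)
print("pointer",pix2w(p,[(242,265)],45),pix2w(p,[(242,265)],86))
m=read_camera("wrist"); s=readout.state(); print(np.round(m["mount"],2),m["vfov"])
yel=(hsv[...,0]>15)&(hsv[...,0]<35)&(hsv[...,1]>120)&(hsv[...,2]>100); yel[:,300:]=0; yel[:150]=0
print("yel",body(p,yel,45))
mx=im.max(2); g=(mx<60); g[:140]=0; g[195:]=0; g[:,:395]=0;g[:,490:]=0
print("black",body(p,g,9))
go((394,249,300,-112))
E
```

```text
pointer [[470.05562625 301.30553616  45.        ]] [[468.99642575 295.38312139  86.        ]]
[[   0.      0.96    0.27  -75.9 ]
 [  -0.     -0.27    0.96 -169.16]
 [   1.     -0.      0.      0.41]
 [   0.      0.      0.      1.  ]] 69.05479554749962
yel []
black [(678.3, -211.1, -82.9, 57.1, 10.8, array([469., 166.])), (674.5, -122.7, -79.3, 112.2, 34.5, array([427., 171.]))]
at [194.7 593.9 214.7] yaw -18.2 tilt 0.01 op 95.1 F [-0.2  0.2 -1. ] t 1.0
wp (394, 249, 300, -112) shift-before-turn [ 29.68  -8.53 -26.57] | shift-after [24.51 -8.53 31.4 ] | turn y 93.8
```

Request:
{"name": "apply_moves", "arguments": {"increments": [[[4.2,-1.2,-3.8],[0,0,0],9.5],[[4.2,-1.2,-3.8],[0,0,0],9.5],[[4.2,-1.2,-3.8],[0,0,0],9.5],[[4.2,-1.2,-3.8],[0,0,0],9.5],[[4.2,-1.2,-3.8],[0,0,0],9.5]]}}

```text
t: 1.62
eef_pos: [337.2, 343.5, 275.0]
tcp_rot: [-1.571, -0.0, -0.311]
ft_force: [0.7, 0.7, 1.0]
opening: 0.998
```

Request:
{"name": "apply_moves", "arguments": {"increments": [[[4.2,-1.2,-3.8],[0,0,0],9.5],[[4.2,-1.2,-3.8],[0,0,0],9.5],[[0,0,0],[0,10.4,0],9.5],[[0,0,0],[0,10.4,0],9.5],[[0,0,0],[0,10.4,0],9.5]]}}

```text
t: 2.25
eef_pos: [397.6, 238.2, 301.9]
tcp_rot: [-1.567, -0.002, -0.874]
ft_force: [0.4, 0.3, 0.2]
opening: 0.998
```

Request:
{"name": "apply_moves", "arguments": {"increments": [[[0,0,0],[0,10.4,0],9.5],[[0,0,0],[0,10.4,0],9.5],[[0,0,0],[0,10.4,0],9.5],[[0,0,0],[0,10.4,0],9.5],[[0,0,0],[0,10.4,0],9.5]]}}

```text
t: 2.88
eef_pos: [397.5, 237.9, 302.4]
tcp_rot: [-1.566, 0.003, -1.811]
ft_force: [-0.9, 0.5, -0.3]
opening: 0.995
```

Run:
```python
from h import *
go((394,249,300,-112))
s=readout.state(); p=read_camera("wrist"); cv2.imwrite("pics/w1.png",p["img"][:,:,::-1])
print(net(p,"base_3_mid",s),net(p,"base_3_mid",s,"look_for"), w2pix(p,[(394,249,36)],s))
```

```text
at [397.5 237.9 302.4] yaw -103.7 tilt 0.31 op 94.6 F [-0.9  0.5 -0.3] t 2.9
wp (394, 249, 300, -112) shift-before-turn [-0.99  0.24 -0.61] | shift-after [-0.9   0.24 -0.74] | turn y 8.3
[(0.66, array([393.3, 250.6,  15.8]))] [(0.8, array([394.3, 253.6,  37.5]))] [[310.71061485 198.18652563]]
```

View pics/w1.png

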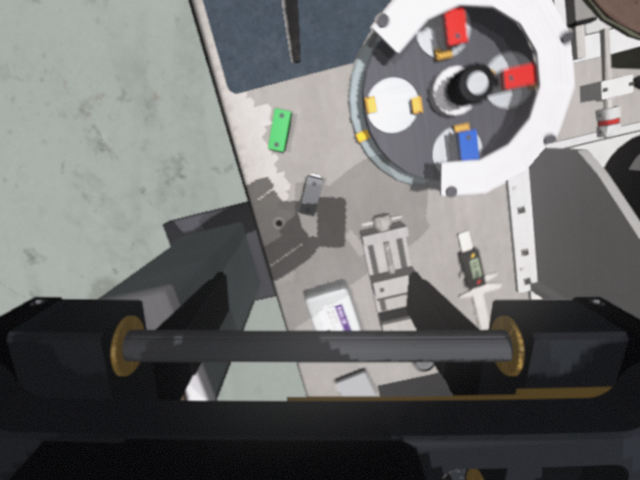

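The wrist view shows the loose grey at (312,195), green at (280,130), the front pointer at (361,137), and the empty station facing it. I'll take a zoomed crop to measure base_3's ends and the turret angle.

Run:
```python
from h import *
s=readout.state(); p=read_camera("wrist"); im=p["img"][:,:,::-1]
a=cv2.resize(im[165:225,280:345],None,fx=8,fy=8,interpolation=cv2.INTER_CUBIC)
t=read_camera("top"); b=cv2.resize(t["img"][285:315,250:290,::-1],None,fx=6,fy=6,interpolation=cv2.INTER_CUBIC)
c=np.zeros((480,780,3),np.uint8);c[:,:520]=a;c[:180,530:770]=b
cv2.imwrite("pics/crop2.png",c)
np.save("s1.npy",pose(s))
# ring ends / pointer / knob / reds on wrist view
for n,uv,z in (("ptr45",(361,137),45),("knobtop",(478,82),115),("hookA",(371,104),55),("hookB",(417,104),55),("red1",(456,27),81),("red2",(518,76),81),("blue",(469,145),81)): print(n,pix2w(p,[uv],z,s)[0].round(1))
for n in ("turret_front","turret_knob","good_mid","worn_a_mid","turret_plate"): print(n,net(p,n,s))
```

```text
ptr45 [468.8 307.2  45. ]
knobtop [579.4 332.8 115. ]
hookA [485.6 339.9  55. ]
hookB [536.4 328.3  55. ]
red1 [579.5 391.5  81. ]
red2 [637.5 331.5  81. ]
blue [577.8 273.   81. ]
turret_front []
turret_knob [(0.74, array([575.7, 337.6, 107.4]))]
good_mid [(0.76, array([575.5, 264.9,  62.5]))]
worn_a_mid [(0.87, array([644.9, 327. ,  59.9])), (0.65, array([393.4, 254.7,  18.6]))]
turret_plate [(0.68, array([578.3, 332.5,  -4.2]))]
```

View pics/crop2.png

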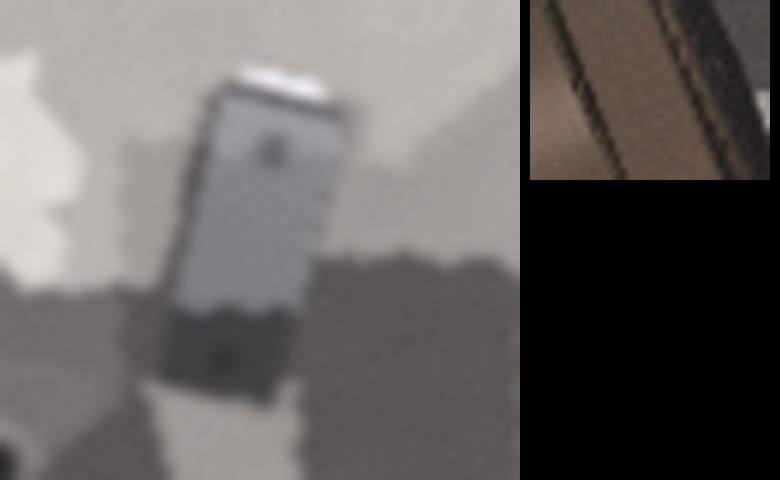

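Run:
```python
from h import *
s=readout.state(); p=read_camera("wrist")
uv=np.array([(218,95),(343,112),(275,402),(163,380),(270,150),(220,358)])/8+[280,165]
q=pix2w(p,uv,36,s)[:,:2]; print(q.round(1)); c=q[:4].mean(0); d=(q[0]+q[1]-q[2]-q[3])/2; print(c,q[4:].mean(0),np.linalg.norm(d),np.degrees(np.arctan2(d[1],d[0])), np.linalg.norm(q[0]-q[1]))
h=q[4]-q[5];print(np.degrees(np.arctan2(h[1],h[0])))
```

```text
[[395.9 275.7]
 [414.1 268.7]
 [393.3 226.7]
 [376.8 234.3]
 [401.8 265.6]
 [386.5 235.6]]
[395.03668217 251.36262321] [394.1141688  250.63771063] 46.23740655550422 64.39547960084259 19.486436680649664
62.94182856816081
```

Run:
```python
from h import *
go((394.5,251,60,-115),(394.5,251,11,-115))
```

```text
at [397.6 238.  302.3] yaw -103.3 tilt 0.3 op 95.1 F [-0.4  0.1  0.1] t 3.4
wp (394.5, 251, 60, -115) shift-before-turn [-1.2  24.23 -0.6 ] | shift-after [-1.05 24.23 -0.83] | turn y 11.7
wp (394.5, 251, 11, -115) shift-before-turn [-0.   4.9  0. ] | shift-after [-0.   4.9  0. ] | turn y 0
```

Request:
{"name": "apply_moves", "arguments": {"increments": [[[-1.2,4,-0.6],[0,6,0],5],[[0,5,0],[0,6,0],5],[[0,5,0],[0,0,0],5],[[0,5,0],[0,0,0],5],[[0,4,0],[0,0,0],5]]}}

```text
t: 4.05
eef_pos: [398.6, 253.1, 69.4]
tcp_rot: [-1.56, 0.011, -2.017]
ft_force: [1.6, 0.4, -0.1]
opening: 0.549
```

Run:
```python
from h import *
go((394.5,251,11,-115))
```

```text
at [398.6 253.1  69.4] yaw -115.5 tilt 0.88 op 52.2 F [ 1.6  0.4 -0.1] t 4.0
wp (394.5, 251, 11, -115) shift-before-turn [ 0.37  5.84 -0.28] | shift-after [ 0.37  5.84 -0.28] | turn y -0.5
```

```bash
cat >> h.py <<'E'
_go=go
def go(*wps,s=None):
    s=s or readout.state(); _go(*wps,s=s)
    g=R.from_euler("xyz",[-90,0,wps[0][3]],degrees=True)
    print("rotvec deg to wp0",np.degrees((R.from_euler("xyz",s["tcp_rot"]).inv()*g).as_rotvec()).round(1), "joints",np.degrees(s["joints"]).round(0))
E
python3 - <<'E'
from h import *
go((394.5,251,11,-115))
E
```

```text
at [398.6 253.1  69.4] yaw -115.5 tilt 0.88 op 52.2 F [ 1.6  0.4 -0.1] t 4.0
wp (394.5, 251, 11, -115) shift-before-turn [ 0.37  5.84 -0.28] | shift-after [ 0.37  5.84 -0.28] | turn y -0.5
rotvec deg to wp0 [-0.6 -0.5 -0.6] joints [ 24.  29. 119.  -0.  31.  50.]
```

Request:
{"name": "apply_moves", "arguments": {"increments": [[[0.4,2,-0.3],[-0.6,-0.5,-0.6],5],[[0,2,0],[0,0,0],5],[[0,1.5,0],[0,0,0],5],[[0,0.3,0],[0,0,0],5],[[0,0,0],[0,0,0],1]]}}

```text
t: 4.68
eef_pos: [393.7, 250.5, 6.7]
tcp_rot: [-1.574, -0.003, -2.005]
ft_force: [0.3, -0.2, -0.4]
opening: 0.464
```

Request:
{"name": "apply_moves", "arguments": {"increments": [[[0,0,0],[0,0,0],0.5],[[0,0,0],[0,0,0],0.5],[[0,0,0],[0,0,0],0.5],[[0,0,0],[0,0,0],0.5],[[0,0,0],[0,0,0],0.5]]}}

```text
t: 5.3
eef_pos: [394.3, 250.9, 8.3]
tcp_rot: [-1.572, -0.001, -2.005]
ft_force: [-0.1, -0.2, -0.7]
opening: 0.207
```

Run:
```python
from h import *
go((394.5,251,200,-115),(480,-60,200,-78),(600,-100,250,-78))
```

```text
at [394.3 250.9   8.3] yaw -114.9 tilt 0.12 op 19.7 F [-0.1 -0.2 -0.7] t 5.3
wp (394.5, 251, 200, -115) shift-before-turn [-2.000e-02 -1.917e+01  1.000e-02] | shift-after [-2.000e-02 -1.917e+01  1.000e-02] | turn y 0.1
wp (480, -60, 200, -78) shift-before-turn [24.57 -0.   20.89] | shift-after [32.2 -0.   1.9] | turn y -37
wp (600, -100, 250, -78) shift-before-turn [ 6.41 -5.   10.91] | shift-after [ 6.41 -5.   10.91] | turn y 0
rotvec deg to wp0 [0.1 0.1 0.1] joints [ 24.  35. 121.   0.  23.  49.]
```

Request:
{"name": "apply_moves", "arguments": {"increments": [[[0,-5,0],[0,0,0],0.5],[[0,-5,0],[0,0,0],0.5],[[0,-5,0],[0,0,0],0.5],[[0,-5,0],[0,0,0],0.5],[[0,0,0],[0,-9.5,0],0.5]]}}

```text
t: 5.92
eef_pos: [394.4, 250.8, 214.0]
tcp_rot: [-1.575, -0.003, -1.836]
ft_force: [-1.2, -0.0, -2.3]
opening: 0.211
```

Request:
{"name": "apply_moves", "arguments": {"increments": [[[0,0,0],[0,-9.5,0],0.5],[[0,0,0],[0,-9.5,0],0.5],[[0,0,0],[0,-9.5,0],0.5],[[5,0,0.3],[0,0,0],0.5],[[5.5,0,0.3],[0,0,0],0.5]]}}

```text
t: 6.55
eef_pos: [425.6, 150.6, 214.7]
tcp_rot: [-1.574, 0.0, -1.313]
ft_force: [0.7, 0.8, -0.2]
opening: 0.208
```

Request:
{"name": "apply_moves", "arguments": {"increments": [[[5.5,0,0.3],[0,0,0],0.5],[[5.5,0,0.3],[0,0,0],0.5],[[5.5,0,0.3],[0,0,0],0.5],[[5.5,0,0.3],[0,0,0],0.5],[[0,0,0],[0,0,0],0.5]]}}

```text
t: 7.18
eef_pos: [494.6, -68.8, 214.4]
tcp_rot: [-1.574, -0.0, -1.316]
ft_force: [0.1, 0.1, -0.3]
opening: 0.208
```

Run:
```python
from h import *
go((690,-205,250,-78))
```

```text
at [494.6 -68.8 214.4] yaw -75.4 tilt 0.19 op 19.8 F [ 0.1  0.1 -0.3] t 7.2
wp (690, -205, 250, -78) shift-before-turn [18.1  -3.56 15.47] | shift-after [17.38 -3.56 16.28] | turn y 2.6
rotvec deg to wp0 [0.2 2.6 0. ] joints [-15.  18. 106.  -0.  56. -30.]
```

Request:
{"name": "apply_moves", "arguments": {"increments": [[[4.5,-0.9,3.9],[0,2.6,0],0.5],[[4.5,-0.9,3.9],[0,0,0],0.5],[[4.5,-0.9,3.9],[0,0,0],0.5],[[4.3,-0.9,3.9],[0,0,0],0.5],[[0,0,0],[0,0,0],0.5]]}}

```text
t: 7.8
eef_pos: [689.0, -208.3, 248.5]
tcp_rot: [-1.578, 0.003, -1.361]
ft_force: [0.5, 0.7, -0.7]
opening: 0.212
```

Run:
```python
from h import *
s=readout.state(); p=read_camera("wrist"); im=p["img"][:,:,::-1]; cv2.imwrite("pics/w2.png",im)
go((690,-205,250,-78))
for t in ("tray_mid","joint_left","joint_right","base_1_mid"): print(t,net(p,t,s))
```

```text
at [ 687.7 -207.   248.4] yaw -77.9 tilt 0.55 op 19.5 F [-0.4  0.9 -1.1] t 7.8
wp (690, -205, 250, -78) shift-before-turn [-0.15 -0.16  0.27] | shift-after [-0.15 -0.16  0.27] | turn y 0.1
rotvec deg to wp0 [ 0.5  0.1 -0.3] joints [-22.  35.  72.  -0.  74. -34.]
tray_mid [(0.8, array([ 683.8, -154.8,   44. ]))]
joint_left [(0.73, array([ 677.8, -123.5,   38.8]))]
joint_right [(0.67, array([ 688.6, -182.5,   39.4]))]
base_1_mid [(0.76, array([ 691.4, -207.4,   21.5]))]
```

View pics/w2.png

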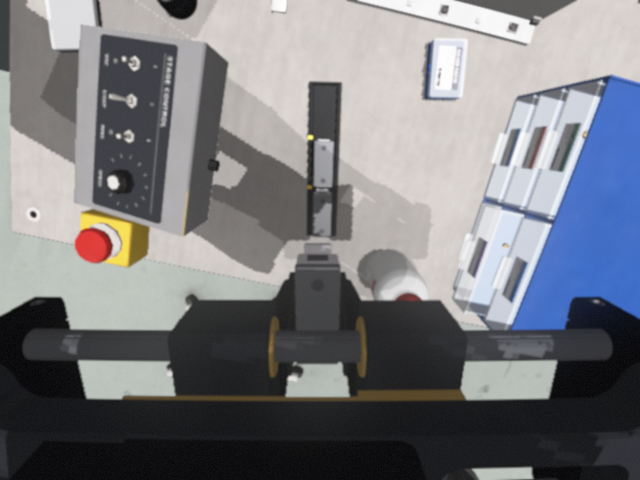

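The tray spans (310–341, 83–240), with place 3 empty at the top, base_2 at (322,162) and base_1 at (320,213). The held grey cartridge is visible at (318,290). I'll zoom in for the tray frame.

Run:
```python
from h import *
s=readout.state(); p=read_camera("wrist"); im=p["img"][:,:,::-1]
a=cv2.resize(im[75:250,290:360],None,fx=3.4,fy=3.4,interpolation=cv2.INTER_CUBIC); 
b=cv2.resize(im[235:350,270:370],None,fx=5,fy=5,interpolation=cv2.INTER_CUBIC); 
c=np.zeros((600,760,3),np.uint8); c[:595,:238]=a[:595]; c[:575,250:750]=b
cv2.imwrite("pics/crop3.png",c); import pickle; pickle.dump((s,p),open("w2.pkl","wb"))
```

```text
(no output)
```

View pics/crop3.png

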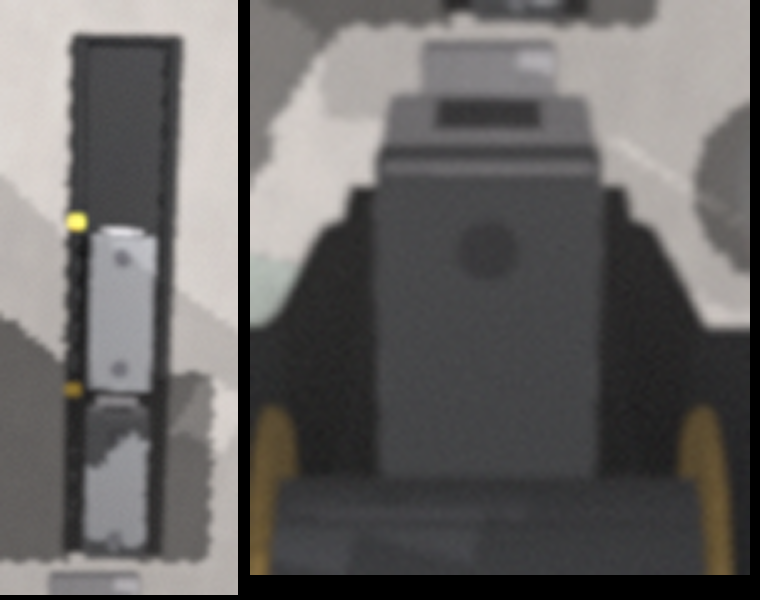

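Run:
```python
from h import *; import pickle
s,p=pickle.load(open("w2.pkl","rb"))
A=lambda l: np.array(l)/3.4+[290,75]
def P(l,z): return pix2w(p,A(l),z,s)[:,:2]
t=P([(72,37),(181,37),(160,555),(66,550)],9); print("tray",t.round(1),t.mean(0).round(1))
d=(t[0]+t[1]-t[2]-t[3])/2; print(np.linalg.norm(d),np.degrees(np.arctan2(d[1],d[0])),np.linalg.norm(t[0]-t[1]),np.linalg.norm(t[2]-t[3]))
m=P([(77,222),(72,390)],9); print("marks",m.round(1),m.mean(0).round(1),np.linalg.norm(m[0]-m[1]))
for n,l in (("b2",[(92,234),(155,236),(150,390),(88,388)]),("b1",[(87,405),(147,407),(146,549),(84,547)])):
    q=P(l,41); d=(q[0]+q[1]-q[2]-q[3])/2; print(n,q.mean(0).round(1),np.linalg.norm(d),np.degrees(np.arctan2(d[1],d[0])),np.linalg.norm(q[0]-q[1]))
B=(np.array([(488,155),(488,165),(488,250),(378,250),(602,250)])-[250,0])/5+[270,235]
z=s["eef_pos"][2]+27.7; w=pix2w(p,B,z,s); T=np.linalg.inv(pose(s)); print("held in tool",(w@T[:3,:3].T+T[:3,3]).round(1))
```

```text
tray [[ 650.4  -73.3]
 [ 684.6  -66. ]
 [ 716.7 -235.6]
 [ 683.4 -240.9]] [ 683.8 -153.9]
171.7433064684135 100.9163422878373 35.053117007634754 33.73502228846862
marks [[ 663.8 -129.3]
 [ 673.7 -184.5]] [ 668.8 -156.9] 56.042179093932106
b2 [ 683.8 -153.6] 47.45413830533676 100.76124985843991 19.430594215457667
b1 [ 693.5 -205.3] 46.94936754853941 101.61701869996335 19.187950373469803
held in tool [[-25.2 -27.6   1. ]
 [-24.3 -27.6   1. ]
 [-16.4 -27.6   1. ]
 [-16.4 -27.6  -8.7]
 [-16.4 -27.7  10.9]]
```

Run:
```python
from h import *
go((673.1,-98.9,60,-79))
```

```text
at [ 686.6 -206.2  250.3] yaw -77.9 tilt 0.45 op 20.3 F [-0.8  0.1 -0.2] t 8.1
wp (673.1, -98.9, 60, -79) shift-before-turn [-10.77  19.03   0.93] | shift-after [-10.79  19.03   0.72] | turn y 1.1
rotvec deg to wp0 [ 0.4  1.1 -0.2] joints [-22.  35.  72.  -0.  74. -34.]
```

Request:
{"name": "apply_moves", "arguments": {"increments": [[[-3.6,2,0.3],[0.4,1.1,-0.2],0.5],[[-3.6,4,0.3],[0,0,0],0.5],[[-3.6,4,0.2],[0,0,0],0.5],[[0,5,0],[0,0,0],0.5],[[0,3,0],[0,0,0],0.5]]}}

```text
t: 8.72
eef_pos: [671.8, -93.1, 71.8]
tcp_rot: [-1.563, -0.004, -1.377]
ft_force: [-0.5, -0.4, -0.8]
opening: 0.208
```

Run:
```python
from h import *
go((673.1,-98.9,14,-79))
```

```text
at [671.8 -93.1  71.8] yaw -78.9 tilt 0.54 op 19.8 F [-0.5 -0.4 -0.8] t 8.7
wp (673.1, -98.9, 14, -79) shift-before-turn [0.59 5.78 0.02] | shift-after [0.59 5.78 0.02] | turn y 0.1
rotvec deg to wp0 [-0.5  0.1  0.3] joints [-13.  41.  89.  -0.  50. -25.]
```

Request:
{"name": "apply_moves", "arguments": {"increments": [[[0.6,1.5,0],[-0.5,0.1,0.3],0.5],[[0,1.3,0],[0,0,0],0.5],[[0,1.0,0],[0,0,0],0.5],[[0,0,0],[0,0,0],0.5],[[0,0,0],[0,0,0],0.5]]}}

```text
t: 9.35
eef_pos: [673.1, -99.1, 33.8]
tcp_rot: [-1.571, 0.001, -1.379]
ft_force: [-0.6, -0.6, -1.5]
opening: 0.212
```

Run:
```python
from h import *
go((673.1,-98.9,14,-79))
```

```text
at [673.1 -99.1  33.8] yaw -79.0 tilt 0.03 op 20.2 F [-0.6 -0.6 -1.5] t 9.3
wp (673.1, -98.9, 14, -79) shift-before-turn [-0.02  1.98  0.01] | shift-after [-0.02  1.98  0.01] | turn y -0.0
rotvec deg to wp0 [-0. -0. -0.] joints [-14.  44.  89.   0.  47. -25.]
```

Lower, release and rise.

Request:
{"name": "apply_moves", "arguments": {"increments": [[[0,1.0,0],[0,0,0],0.5],[[0,0.7,0],[0,0,0],0.5],[[0,0.2,0],[0,0,0],0.5],[[0,0,0],[0,0,0],0.5],[[0,0,0],[0,0,0],0.5]]}}

```text
t: 9.98
eef_pos: [673.4, -99.1, 14.3]
tcp_rot: [-1.569, 0.0, -1.379]
ft_force: [-0.3, 0.9, -1.2]
opening: 0.211
```

Run:
```python
from h import *
go((673.1,-98.9,13.3,-79))
```

```text
at [673.4 -99.1  14.3] yaw -79.0 tilt 0.08 op 20.1 F [-0.3  0.9 -1.2] t 10.0
wp (673.1, -98.9, 13.3, -79) shift-before-turn [-0.03  0.1  -0.03] | shift-after [-0.03  0.1  -0.03] | turn y -0.0
rotvec deg to wp0 [-0.1 -0.  -0. ] joints [-14.  45.  90.   0.  45. -25.]
```

Request:
{"name": "apply_moves", "arguments": {"increments": [[[0,0.1,0],[0,0,0],0.5],[[0,0,0],[0,0,0],4],[[0,0,0],[0,0,0],4],[[0,0,0],[0,0,0],4],[[0,0,0],[0,0,0],4]]}}

```text
t: 10.6
eef_pos: [673.9, -99.2, 14.1]
tcp_rot: [-1.568, -0.001, -1.379]
ft_force: [0.3, 1.0, -0.2]
opening: 0.418
```

Request:
{"name": "apply_moves", "arguments": {"increments": [[[0,-3,0],[0,0,0],4],[[0,-5,0],[0,0,0],4],[[0,-5,0],[0,0,0],4],[[3,-5,0],[0,0,0],4],[[4,-5,0],[0,0,0],4]]}}

```text
t: 11.22
eef_pos: [685.3, -165.4, 245.1]
tcp_rot: [-1.575, 0.003, -1.376]
ft_force: [-0.2, -0.6, -0.2]
opening: 0.418
```

Run:
```python
from h import *
go((689,-208,250,-79),(500,-60,250,-79),(480,150,250,-79),(575,331,180,-79))
```

```text
at [ 685.3 -165.4  245.1] yaw -78.8 tilt 0.32 op 39.7 F [-0.2 -0.6 -0.2] t 11.2
wp (689, -208, 250, -79) shift-before-turn [ 4.25 -0.49 -0.46] | shift-after [ 4.25 -0.49 -0.45] | turn y 0.2
wp (500, -60, 250, -79) shift-before-turn [-18.13   0.   -15.73] | shift-after [-18.13   0.   -15.73] | turn y 0
wp (480, 150, 250, -79) shift-before-turn [-21.     0.     2.04] | shift-after [-21.     0.     2.04] | turn y 0
wp (575, 331, 180, -79) shift-before-turn [-15.95   7.    12.78] | shift-after [-15.95   7.    12.78] | turn y 0
rotvec deg to wp0 [ 0.3  0.2 -0.2] joints [-19.  34.  74.   0.  72. -30.]
```

Request:
{"name": "apply_moves", "arguments": {"increments": [[[4.2,-0.5,-0.4],[0,0,0],4],[[0,0,0],[0,0,0],4],[[0,0,0],[0,0,0],4],[[0,0,0],[0,0,0],4],[[0,0,0],[0,0,0],4]]}}

```text
t: 11.85
eef_pos: [690.2, -208.7, 254.0]
tcp_rot: [-1.571, 0.0, -1.376]
ft_force: [0.5, -0.4, 0.9]
opening: 0.421
```

Run:
```python
from h import *; import pickle
s=readout.state(); p=read_camera("wrist"); im=p["img"][:,:,::-1]
a=cv2.resize(im[75:250,270:380],None,fx=3.4,fy=3.4,interpolation=cv2.INTER_CUBIC); cv2.imwrite("pics/crop4.png",a); pickle.dump((s,p),open("w3.pkl","wb"))
go((689,-208,250,-79))
```

```text
at [ 690.2 -208.7  253.9] yaw -78.8 tilt 0.02 op 39.8 F [ 0.   0.1 -0.5] t 11.9
wp (689, -208, 250, -79) shift-before-turn [-0.1   0.39 -0.11] | shift-after [-0.09  0.39 -0.11] | turn y 0.2
rotvec deg to wp0 [-0.   0.2 -0. ] joints [-22.  35.  71.   0.  74. -33.]
```

View pics/crop4.png

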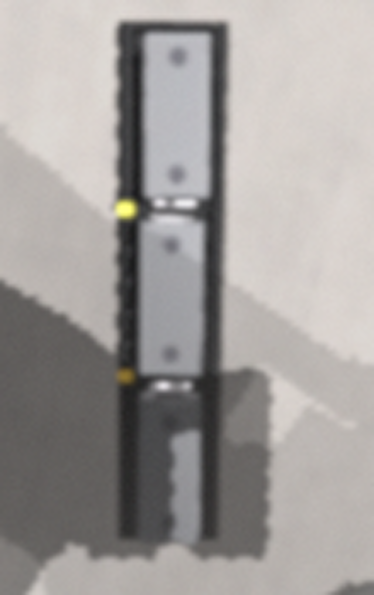

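Run:
```python
from h import *; import pickle
s,p=pickle.load(open("w3.pkl","rb"))
P=lambda l,z: pix2w(p,np.array(l)/3.4+[270,75],z,s)[:,:2]
t=P([(119,24),(228,24),(216,537),(120,537)],9); print("tray",t.mean(0).round(1)); d=(t[0]+t[1]-t[2]-t[3])/2; a=np.arctan2(d[1],d[0]); print(np.degrees(a),np.linalg.norm(d))
o=np.array([683.8,-153.8]); a=np.radians(101); u=np.array([np.cos(a),np.sin(a)]); v=np.array([u[1],-u[0]])
for n,l in (("b3",[(143,32),(211,32),(210,197),(141,197)]),("b2",[(141,221),(206,221),(203,376),(139,376)]),("b1",[(139,393),(204,393),(199,541),(135,541)])):
    q=P(l,41); d=(q[0]+q[1]-q[2]-q[3])/2; c=q.mean(0); print(n,c.round(1),"y,x in tray",((c-o)@u).round(1),((c-o)@v).round(1),np.linalg.norm(d).round(1),np.degrees(np.arctan2(d[1],d[0])).round(1))
m=P([(125,209),(125,376)],9); print("marks y",(m-o)@u)
```

```text
tray [ 683.9 -153.7]
100.6550698235398 171.491654982032
b3 [674.6 -99.7] y,x in tray 54.9 1.3 47.5 100.8
b2 [ 684.1 -153.8] y,x in tray -0.1 0.3 48.0 100.4
b1 [ 693.8 -207. ] y,x in tray -54.1 -0.4 49.3 99.6
marks y [ 27.99327292 -27.88855532]
```

Row verified: places at +55, 0 and −54 mm, all within tolerance. Next is the turret, by way of a look from (540,200).

Request:
{"name": "apply_moves", "arguments": {"increments": [[[-3.7,0,-3.2],[0,0,0],6],[[-3.7,0,-3.2],[0,0,0],6],[[-3.7,0,-3.2],[0,0,0],6],[[-3.7,0,-3.2],[0,0,0],6],[[-3.6,0,-3.1],[0,0,0],6]]}}

```text
t: 12.52
eef_pos: [493.7, -54.2, 251.7]
tcp_rot: [-1.572, 0.001, -1.375]
ft_force: [0.8, -1.1, 0.6]
opening: 0.63
```

Request:
{"name": "apply_moves", "arguments": {"increments": [[[-5.3,0,0.5],[0,0,0],6],[[-5.3,0,0.5],[0,0,0],6],[[-5.3,0,0.5],[0,0,0],6],[[-5.3,0,0.5],[0,0,0],6],[[-4,0,4.5],[0,0,0],6]]}}

```text
t: 13.15
eef_pos: [503.5, 214.0, 254.1]
tcp_rot: [-1.569, 0.001, -1.375]
ft_force: [1.1, -1.7, 0.8]
opening: 0.633
```

Request:
{"name": "apply_moves", "arguments": {"increments": [[[0,0,2.5],[0,0,0],6],[[0,0,0],[0,0,0],6],[[0,0,0],[0,0,0],6],[[0,0,0],[0,0,0],6],[[0,0,0],[0,0,0],6]]}}

```text
t: 13.78
eef_pos: [526.7, 222.0, 253.7]
tcp_rot: [-1.57, 0.001, -1.37]
ft_force: [-0.0, -0.1, 0.2]
opening: 0.634
```

Run:
```python
from h import *; import pickle
s=readout.state(); p=read_camera("wrist"); im=p["img"][:,:,::-1]; pickle.dump((s,p),open("w4.pkl","wb"))
go((575,331,180,-79)); q=w2pix(p,[(575,331,60)],s)[0]; print(q)
x,y=int(q[0]),int(q[1]); x0=max(0,min(x-135,370)); y0=max(0,min(y-110,260)); print(x0,y0)
cv2.imwrite("pics/crop5.png",cv2.resize(im[y0:y0+220,x0:x0+270],None,fx=2.7,fy=2.7,interpolation=cv2.INTER_CUBIC))
```

```text
at [526.7 222.  253.7] yaw -78.5 tilt 0.08 op 60.3 F [ 0.1 -0.5 -0.7] t 13.8
wp (575, 331, 180, -79) shift-before-turn [-9.72  7.37  6.9 ] | shift-after [-9.77  7.37  6.82] | turn y 0.5
rotvec deg to wp0 [-0.   0.5 -0.1] joints [16. 22. 94.  0. 64.  5.]
[385.8004948  121.23891588]
250 11
```

View pics/crop5.png

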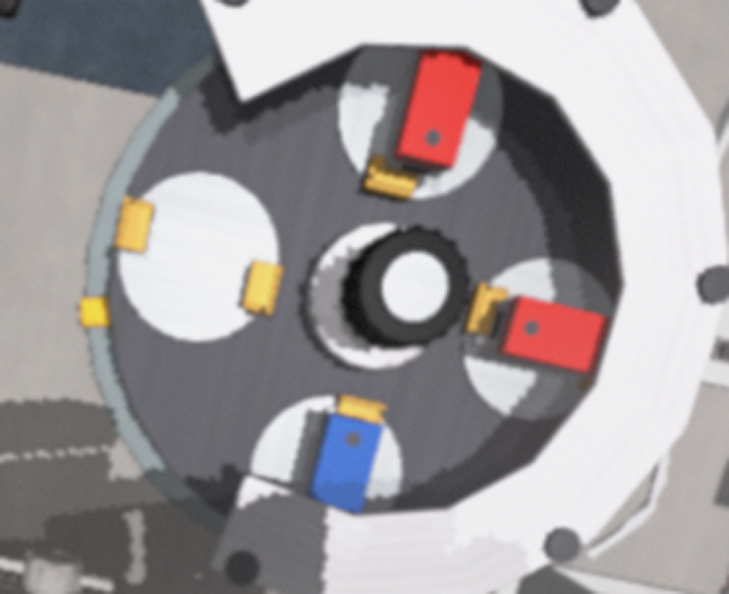

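Run:
```python
from h import *; import pickle
s,p=pickle.load(open("w4.pkl","rb"))
P=lambda l,z: pix2w(p,np.array(l)/2.7+[250,11],z,s)[:,:2]
k=P([(415,287)],115)[0]; print("knob",k.round(1))
st=P([(200,257),(427,120),(540,340),(327,470)],45.0); print("stations",st.round(1))
rot=P([(262,287),(134,223)],55); print("hooks",rot.round(1))
t81=P([(400,155),(453,167),(505,355),(522,298),(430,50),(482,66)],81)
ax=np.array([576,332.]); 
for n,a in (("knobaxis",k),("guess",ax)):
    f=lambda q:(np.degrees(np.arctan2(*(q-a)[:,::-1].T))%360).round(1),np.linalg.norm(q-a,axis=1).round(1)
    g=lambda q:((np.degrees(np.arctan2((q-a)[:,1],(q-a)[:,0]))%360).round(1),np.linalg.norm(q-a,axis=1).round(1))
    print(n,"stations",g(st),"hooks",g(rot),"ptr45",g(P([(94,312)],45)),"ptr60",g(P([(94,312)],60)),"hoop ends",g(P([(243,102),(245,478)],91)))
print("red hole",P([(433,138),(532,328),(353,440)],81).round(1))
for t in ("turret_front","turret_knob","turret_stand"): print(t,net(read_camera("side"),t))
```

```text
knob [579.4 332. ]
stations [[512.2 334. ]
 [584.  397.4]
 [647.5 331. ]
 [578.3 265.5]]
hooks [[536.9 327.3]
 [486.2 339.7]]Traceback (most recent call last):
  File "<stdin>", line 10, in <module>
NameError: name 'q' is not defined
```

Run:
```python
from h import *; import pickle
s,p=pickle.load(open("w4.pkl","rb"))
P=lambda l,z: pix2w(p,np.array(l)/2.7+[250,11],z,s)[:,:2]
a=np.array([579.8,332.])
g=lambda q:((np.degrees(np.arctan2((q-a)[:,1],(q-a)[:,0]))%360).round(1),np.linalg.norm(q-a,axis=1).round(1))
for n,l,z in (("stations",[(200,257),(427,120),(540,340),(327,470)],45),("hooks",[(262,287),(134,223)],55),("ptr",[(94,312)],45),("ptr",[(94,312)],30),("hoopends",[(243,102),(245,478),(204,0)],91)): print(n,g(P(l,z)))
go((579.8,332,180,-79),(579.8,332,87,-79))
```

```text
stations (array([178.3,  86.3, 359.2, 268.7]), array([67.6, 65.5, 67.7, 66.5]))
hooks (array([186.3, 175.3]), array([43.2, 93.9]))
ptr (array([193.9]), array([106.5]))
ptr (array([193.5]), array([107.7]))
hoopends (array([144. , 242.4, 138.5]), array([ 78.7,  80.3, 109.4]))
at [526.7 222.  253.7] yaw -78.5 tilt 0.08 op 60.3 F [ 0.1 -0.5 -0.7] t 13.8
wp (579.8, 332, 180, -79) shift-before-turn [-9.72  7.37  7.39] | shift-after [-9.78  7.37  7.31] | turn y 0.5
wp (579.8, 332, 87, -79) shift-before-turn [0.  9.3 0. ] | shift-after [0.  9.3 0. ] | turn y 0
rotvec deg to wp0 [-0.   0.5 -0.1] joints [16. 22. 94.  0. 64.  5.]
```

Request:
{"name": "apply_moves", "arguments": {"increments": [[[-3.3,0.5,2.4],[0,0,0],6],[[-3.3,1,2.4],[0,0,0],6],[[-3.2,1.5,2.5],[0,0,0],6],[[0,3,0],[0,0,0],6],[[0,0,0],[0,0,0],6]]}}

```text
t: 14.45
eef_pos: [580.5, 334.5, 194.0]
tcp_rot: [-1.568, 0.001, -1.373]
ft_force: [0.3, 0.2, -0.1]
opening: 0.632
```

Run:
```python
from h import *
go((579.8,332,89,-79))
```

```text
at [580.5 334.5 194. ] yaw -78.7 tilt 0.19 op 60.1 F [ 0.3  0.2 -0.1] t 14.4
wp (579.8, 332, 89, -79) shift-before-turn [ 0.23 10.5  -0.12] | shift-after [ 0.23 10.5  -0.11] | turn y 0.3
rotvec deg to wp0 [-0.2  0.3 -0.1] joints [24. 33. 84.  0. 63. 13.]
```

Request:
{"name": "apply_moves", "arguments": {"increments": [[[0.2,3,-0.1],[0,0,0],6],[[0,4,0],[0,0,0],6],[[0,2.2,0],[0,0,0],6],[[0,0,0],[0,0,0],6],[[0,0,0],[0,0,0],6]]}}

```text
t: 15.08
eef_pos: [583.3, 331.7, 108.4]
tcp_rot: [-1.558, 0.004, -1.376]
ft_force: [-0.7, 1.3, -0.3]
opening: 0.633
```

Run:
```python
from h import *
go((579.8,332,89,-79))
```

```text
at [583.3 331.7 108.4] yaw -78.8 tilt 0.76 op 60.2 F [-0.7  1.3 -0.3] t 15.1
wp (579.8, 332, 89, -79) shift-before-turn [-0.09  1.94 -0.34] | shift-after [-0.09  1.94 -0.34] | turn y 0.2
rotvec deg to wp0 [-0.7  0.2 -0.2] joints [24. 38. 89.  0. 53. 13.]
```

Request:
{"name": "apply_moves", "arguments": {"increments": [[[-0.1,0.8,-0.4],[-0.7,0,-0.2],6],[[0,0.8,0],[0,0,0],6],[[0,0.3,0],[0,0,0],6],[[0,0,0],[0,0,0],2],[[0,0,0],[0,0,0],2]]}}

```text
t: 15.7
eef_pos: [579.9, 332.4, 90.9]
tcp_rot: [-1.568, 0.001, -1.376]
ft_force: [0.9, 0.1, -0.3]
opening: 0.477
```

Request:
{"name": "apply_moves", "arguments": {"increments": [[[0,0,0],[0,0,0],2],[[0,0,0],[0,0,0],2],[[0,0,0],[0,0,0],2],[[0,0,0],[0,0,0],2],[[0,0,0],[0,0,0],2]]}}

```text
t: 16.32
eef_pos: [578.4, 332.1, 90.9]
tcp_rot: [-1.571, 0.0, -1.376]
ft_force: [-1.7, 0.3, -0.3]
opening: 0.373
```

Run:
```python
from h import *
go((579.8,332,89,26.5))
```

```text
at [578.4 332.1  90.9] yaw -78.8 tilt 0.04 op 35.5 F [-1.7  0.3 -0.3] t 16.3
wp (579.8, 332, 89, 26.5) shift-before-turn [0.04 0.19 0.13] | shift-after [ 0.12  0.19 -0.07] | turn y -105.3
rotvec deg to wp0 [   0.  -105.3   -0. ] joints [24. 39. 90.  0. 51. 13.]
```

Request:
{"name": "apply_moves", "arguments": {"increments": [[[0,0,0],[0,-10,0],2],[[0,0,0],[0,-10,0],2],[[0,0,0],[0,-10,0],2],[[0,0,0],[0,-10,0],2],[[0,0,0],[0,-10,0],2]]}}

```text
t: 16.95
eef_pos: [578.4, 332.1, 90.9]
tcp_rot: [-1.571, 0.001, -0.479]
ft_force: [0.2, 1.0, 0.4]
opening: 0.376
```

Request:
{"name": "apply_moves", "arguments": {"increments": [[[0,0,0],[0,-10,0],2],[[0,0,0],[0,-10,0],2],[[0,0,0],[0,-10,0],2],[[0,0,0],[0,-10,0],2],[[0,0,0],[0,-10,0],2]]}}

```text
t: 17.58
eef_pos: [578.4, 332.1, 90.9]
tcp_rot: [-1.57, 0.001, 0.421]
ft_force: [-0.7, -0.1, 0.4]
opening: 0.373
```

Run:
```python
from h import *
go((578.4,332,89,26.5))
p=read_camera("top"); hsv=cv2.cvtColor(p["img"],cv2.COLOR_RGB2HSV)
for n,m in (("red",((hsv[...,0]<6)|(hsv[...,0]>174))&(hsv[...,1]>150)),("blue",(hsv[...,0]>105)&(hsv[...,0]<120)&(hsv[...,1]>150))):
    m=m.copy(); m[:160]=0; m[280:]=0; m[:,:165]=0; m[:,300:]=0; print(n,body(p,m,81))
```

```text
at [578.4 332.1  90.9] yaw 24.1 tilt 0.08 op 35.5 F [-0.7 -0.1  0.4] t 17.6
wp (578.4, 332, 89, 26.5) shift-before-turn [-0.    0.19 -0.01] | shift-after [-0.    0.19 -0.01] | turn y -2.4
rotvec deg to wp0 [-0.1 -2.4 -0. ] joints [ 24.  39.  90.   0.  51. -90.]
red []
blue []
```

Request:
{"name": "apply_moves", "arguments": {"increments": [[[0,0,0],[0,-3.0,0],2],[[0,0,0],[0,0,0],2],[[0,0,0],[0,0,0],6],[[0,0,0],[0,0,0],6],[[0,0,0],[0,0,0],6]]}}

```text
t: 18.25
eef_pos: [578.9, 332.2, 91.1]
tcp_rot: [-1.57, -0.001, 0.474]
ft_force: [-1.0, 0.5, -0.1]
opening: 0.609
```

Request:
{"name": "apply_moves", "arguments": {"increments": [[[0,-2,0],[0,0,0],6],[[0,-5,0],[0,0,0],6],[[0,-5,0],[0,0,0],6],[[0,-5,0],[0,0,0],6],[[0,0,0],[0,10.4,0],6]]}}

```text
t: 18.88
eef_pos: [579.1, 332.0, 266.1]
tcp_rot: [-1.57, -0.0, 0.286]
ft_force: [0.2, 0.3, -1.6]
opening: 0.628
```

Request:
{"name": "apply_moves", "arguments": {"increments": [[[0,0,0],[0,10.4,0],6],[[0,0,0],[0,10.4,0],6],[[0,0,0],[0,10.4,0],6],[[0,0,0],[0,10.4,0],6],[[0,0,0],[0,10.4,0],6]]}}

```text
t: 19.5
eef_pos: [579.2, 331.9, 267.6]
tcp_rot: [-1.568, -0.0, -0.652]
ft_force: [0.5, 0.3, -0.1]
opening: 0.629
```

Request:
{"name": "apply_moves", "arguments": {"increments": [[[0,0,0],[0,10.4,0],6],[[0,0,0],[0,10.4,0],6],[[0,0,0],[0,10.4,0],6],[[0,0,0],[0,10.4,0],6],[[0,0,0],[0,10.4,0],6]]}}

```text
t: 20.12
eef_pos: [579.2, 331.7, 267.7]
tcp_rot: [-1.568, 0.002, -1.59]
ft_force: [-0.1, 0.4, -0.1]
opening: 0.628
```

Request:
{"name": "apply_moves", "arguments": {"increments": [[[0,0,0],[0,10.4,0],6],[[0,0,0],[0,10.4,0],6],[[0,0,0],[0,10.4,0],6],[[0,0,0],[0,10.4,0],6],[[0,0,0],[0,10.4,0],6]]}}

```text
t: 20.75
eef_pos: [579.2, 331.6, 267.8]
tcp_rot: [-1.571, 0.004, -2.527]
ft_force: [-0.2, 0.3, -0.5]
opening: 0.634
```

Run:
```python
from h import *
go((415,300,250,-166.5))
```

```text
at [579.2 331.6 267.8] yaw -144.8 tilt 0.22 op 60.3 F [-0.2  0.3 -0.5] t 20.8
wp (415, 300, 250, -166.5) shift-before-turn [15.24  1.78 -6.88] | shift-after [16.71  1.78 -0.76] | turn y 21.7
rotvec deg to wp0 [ 0.1 21.7 -0.2] joints [24. 29. 79.  0. 72. 79.]
```

Request:
{"name": "apply_moves", "arguments": {"increments": [[[0,0,0],[0,10.5,0],4.5],[[0,0,0],[0,10.5,0],4.5],[[5.4,0.5,-0.2],[0,0,0],4.5],[[5.4,0.5,-0.2],[0,0,0],4.5],[[5.4,0.5,-0.2],[0,0,0],4.5]]}}

```text
t: 21.38
eef_pos: [418.7, 298.6, 250.5]
tcp_rot: [-1.573, 0.004, -2.909]
ft_force: [0.9, 0.3, 0.3]
opening: 0.471
```

Run:
```python
from h import *; import pickle
s=readout.state(); p=read_camera("wrist"); im=p["img"][:,:,::-1]; pickle.dump((s,p),open("w5.pkl","wb"))
go((514,316,70,-166.5)); q=w2pix(p,[(560,325,60)],s)[0]; print(q)
x,y=int(q[0]),int(q[1]); x0=max(0,min(x-135,370)); y0=max(0,min(y-110,260)); print(x0,y0)
cv2.imwrite("pics/crop6.png",cv2.resize(im[y0:y0+220,x0:x0+270],None,fx=2.7,fy=2.7,interpolation=cv2.INTER_CUBIC))
```

```text
at [412.3 296.9 249.6] yaw -166.6 tilt 0.1 op 45.2 F [-2.1  2.   2.4] t 21.4
wp (514, 316, 70, -166.5) shift-before-turn [-10.33  17.96   0.5 ] | shift-after [-10.33  17.96   0.52] | turn y -0.1
rotvec deg to wp0 [ 0.1 -0.1  0.1] joints [ 28.  16. 103.   0.  61. 105.]
[324.90637376  71.15403034]
189 0
```

View pics/crop6.png

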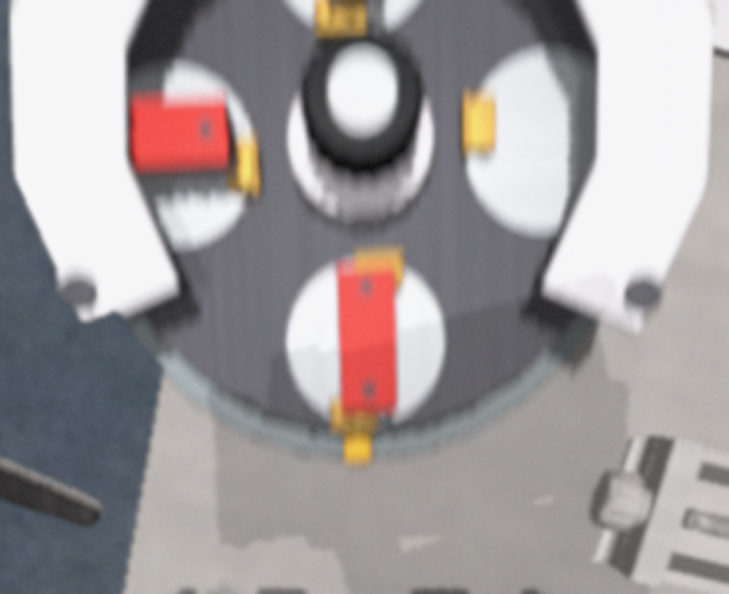

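The red cartridge now faces the pointer: top at (368,335), pointer at (358,448). I'll measure it on a still frame by colour.

```bash
cat >> h.py <<'E'
def reds(z=81,lo=0):
    s=readout.state(); p=read_camera("wrist"); hsv=cv2.cvtColor(p["img"],cv2.COLOR_RGB2HSV)
    m=((hsv[...,0]<8)|(hsv[...,0]>172))&(hsv[...,1]>130)&(hsv[...,2]>100); m[300:]=0
    m=cv2.morphologyEx(m.astype(np.uint8),cv2.MORPH_CLOSE,np.ones((5,5)))
    return s,p,body(p,m,z,s)
E
python3 - <<'E'
from h import *
s,p,b=reds(); print(b)
for t in ("worn_a_mid","turret_front","turret_knob"): print(t,net(p,t,s))
go((514,316,70,-166.5))
E
```

```text
[(513.6, 314.5, 13.4, 47.0, 19.0, array([324., 113.])), (562.5, 389.5, -77.1, 32.8, 19.9, array([254.,  35.]))]
worn_a_mid [(0.66, array([561.1, 396.4,  59. ]))]
turret_front [(0.71, array([577.3, 330.9,  -2.8])), (0.61, array([559.4, 397.2,  58.2]))]
turret_knob [(0.79, array([577.4, 335.6, 106.7]))]
at [421.1 299.5 251.3] yaw -166.6 tilt 0.35 op 44.7 F [0.  0.2 0.6] t 21.6
wp (514, 316, 70, -166.5) shift-before-turn [-9.43 18.13  0.54] | shift-after [-9.42 18.13  0.56] | turn y -0.1
rotvec deg to wp0 [ 0.1 -0.1 -0.3] joints [ 28.  17. 102.   0.  61. 105.]
```

Run:
```python
from h import *
for i in range(4):
    s,p,b=reds(); print(s["eef_pos"].round(1),b[0][:5],b[-1][:5])
go((514,316,70,-166.5))
```

```text
[421.1 299.5 251.3] (513.0, 314.3, 14.1, 47.3, 18.4) (562.1, 389.4, -77.1, 32.4, 20.4)
[421.4 299.4 251.1] (513.2, 314.2, 14.1, 47.1, 18.5) (562.3, 389.4, -77.1, 32.5, 20.4)
[421.4 299.4 250.8] (513.2, 314.1, 14.0, 47.1, 18.5) (562.6, 389.6, -77.1, 32.9, 19.5)
[421.3 299.3 250.6] (513.0, 314.1, 13.2, 47.1, 18.3) (562.4, 389.5, -77.1, 33.0, 19.5)
at [421.2 299.2 250.5] yaw -166.7 tilt 0.25 op 45.1 F [-0.  -0.2 -0.3] t 21.8
wp (514, 316, 70, -166.5) shift-before-turn [-9.42 18.05  0.51] | shift-after [-9.42 18.05  0.53] | turn y -0.2
rotvec deg to wp0 [ 0.1 -0.2 -0.2] joints [ 28.  17. 102.   0.  61. 105.]
```

Run:
```python
from h import *
go((513.2,315,100,-166.5))
```

```text
at [421.2 299.2 250.5] yaw -166.7 tilt 0.25 op 45.1 F [-0.  -0.2 -0.3] t 21.8
wp (513.2, 315, 100, -166.5) shift-before-turn [-9.32 15.05  0.59] | shift-after [-9.31 15.05  0.61] | turn y -0.2
rotvec deg to wp0 [ 0.1 -0.2 -0.2] joints [ 28.  17. 102.   0.  61. 105.]
```

Request:
{"name": "apply_moves", "arguments": {"increments": [[[-4.7,1,0.2],[0,0,0],4.5],[[-4.6,2,0.2],[0,0,0],4.5],[[0,4,0],[0,0,0],4.5],[[0,5,0],[0,0,0],4.5],[[0,2,0],[0,0,0],4.5]]}}

```text
t: 22.45
eef_pos: [520.4, 318.1, 106.7]
tcp_rot: [-1.574, 0.008, -2.911]
ft_force: [0.5, 0.4, 0.8]
opening: 0.474
```

Run:
```python
from h import *
go((513.2,315,58,-166.5))
```

```text
at [520.4 318.1 106.7] yaw -166.8 tilt 0.48 op 45.1 F [0.5 0.4 0.8] t 22.4
wp (513.2, 315, 58, -166.5) shift-before-turn [0.77 4.87 0.14] | shift-after [0.77 4.87 0.14] | turn y -0.3
rotvec deg to wp0 [ 0.2 -0.3 -0.4] joints [ 25.  34.  98.   0.  48. 102.]
```

Request:
{"name": "apply_moves", "arguments": {"increments": [[[0.8,1,0.1],[0.2,-0.3,-0.4],4.5],[[0,1.5,0],[0,0,0],4.5],[[0,1.2,0],[0,0,0],4.5],[[0,0.5,0],[0,0,0],4.5],[[0,0,0],[0,0,0],4.5]]}}

```text
t: 23.08
eef_pos: [513.4, 315.2, 61.7]
tcp_rot: [-1.57, -0.0, -2.906]
ft_force: [-0.1, -0.1, -0.3]
opening: 0.476
```

Run:
```python
from h import *
go((513.2,315,58,-166.5))
```

```text
at [513.4 315.2  61.7] yaw -166.5 tilt 0.05 op 45.3 F [-0.1 -0.1 -0.3] t 23.1
wp (513.2, 315, 58, -166.5) shift-before-turn [0.03 0.37 0.01] | shift-after [0.03 0.37 0.01] | turn y -0.0
rotvec deg to wp0 [-0. -0.  0.] joints [ 25.  37. 100.  -0.  43. 102.]
```

Close, then unscrew anticlockwise.

Request:
{"name": "apply_moves", "arguments": {"increments": [[[0,0.35,0],[0,0,0],4.5],[[0,0,0],[0,0,0],0.5],[[0,0,0],[0,0,0],0.5],[[0,0,0],[0,0,0],0.5],[[0,0,0],[0,0,0],0.5]]}}

```text
t: 23.7
eef_pos: [514.0, 315.4, 59.3]
tcp_rot: [-1.57, 0.002, -2.906]
ft_force: [0.4, -0.6, -0.6]
opening: 0.212
```

Request:
{"name": "apply_moves", "arguments": {"increments": [[[0,0,0],[0,0,0],0.5],[[0,0,0],[0,-5,0],0.5],[[0,0,0],[0,-8,0],0.5],[[0,0,0],[0,-8,0],0.5],[[0,0,0],[0,-8,0],0.5]]}}

```text
t: 24.32
eef_pos: [514.1, 315.6, 59.3]
tcp_rot: [-1.57, 0.002, -2.385]
ft_force: [0.3, 0.9, -0.4]
opening: 0.206
```

Run:
```python
from h import *
go((513.2,315,58,-91.5))
print(readout.state()["moment"])
```

```text
at [514.1 315.6  59.3] yaw -136.7 tilt 0.13 op 19.6 F [ 0.3  0.9 -0.4] t 24.3
wp (513.2, 315, 58, -91.5) shift-before-turn [ 0.11  0.13 -0.02] | shift-after [ 0.06  0.13 -0.09] | turn y -45.2
rotvec deg to wp0 [ -0.1 -45.2  -0.1] joints [ 25.  37. 101.  -0.  42.  72.]
[-0.11367945  0.12642721  0.01631197]
```

Request:
{"name": "apply_moves", "arguments": {"increments": [[[0,0,0],[0,-9,0],0.5],[[0,0,0],[0,-9,0],0.5],[[0,0,0],[0,-9,0],0.5],[[0,0,0],[0,-9,0],0.5],[[0,0,0],[0,-9,0],0.5]]}}

```text
t: 24.95
eef_pos: [514.3, 315.9, 59.3]
tcp_rot: [-1.568, 0.001, -1.574]
ft_force: [0.9, 0.0, 0.4]
opening: 0.204
```

Run:
```python
from h import *
go((513.2,315,58,-91.5),(500,150,200,-79),(500,-80,200,-79))
print(readout.state()["moment"])
```

```text
at [514.3 315.9  59.3] yaw -90.2 tilt 0.16 op 19.4 F [0.9 0.  0.4] t 24.9
wp (513.2, 315, 58, -91.5) shift-before-turn [ 0.1   0.13 -0.11] | shift-after [ 0.1   0.13 -0.1 ] | turn y 1.3
wp (500, 150, 200, -79) shift-before-turn [ 16.53 -14.2   -0.89] | shift-after [ 15.94 -14.2   -4.44] | turn y -12.5
wp (500, -80, 200, -79) shift-before-turn [22.58  0.   -4.39] | shift-after [22.58  0.   -4.39] | turn y 0
rotvec deg to wp0 [-0.2  1.3 -0.1] joints [ 25.  37. 101.  -0.  42.  25.]
[ 0.02746917 -0.02575128 -0.00078893]
```

Request:
{"name": "apply_moves", "arguments": {"increments": [[[0,-1.5,0],[0,0,0],0.5],[[0,-3,0],[0,0,0],0.5],[[0,-5,0],[0,0,0],0.5],[[0,-5,0],[0,0,0],0.5],[[0,-3,0],[0,0,0],0.5]]}}

```text
t: 25.58
eef_pos: [512.8, 315.5, 241.4]
tcp_rot: [-1.571, -0.0, -1.592]
ft_force: [0.2, -0.5, -2.0]
opening: 0.209
```

Run:
```python
from h import *
go((500,150,240,-79),(500,-80,240,-79))
p=read_camera("top");t=read_camera("side")
cv2.imwrite("pics/side2.png",t["img"][130:290,180:420,::-1].repeat(3,0).repeat(3,1))
```

```text
at [512.8 315.5 241.4] yaw -91.2 tilt 0.01 op 19.8 F [ 0.2 -0.5 -2. ] t 25.6
wp (500, 150, 240, -79) shift-before-turn [16.57  0.14 -0.93] | shift-after [16.    0.14 -4.42] | turn y -12.2
wp (500, -80, 240, -79) shift-before-turn [22.58  0.   -4.39] | shift-after [22.58  0.   -4.39] | turn y 0
rotvec deg to wp0 [  0.  -12.2  -0. ] joints [25. 25. 91.  0. 64. 27.]
```

View pics/side2.png

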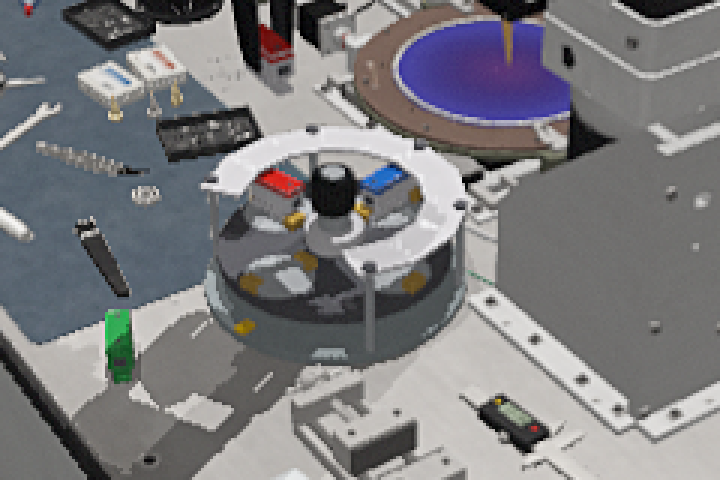

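Red is lifted and held (268,45), and the remaining red and the blue are still seated. I'll check the offset in the grip by colour, then carry it over.

Request:
{"name": "apply_moves", "arguments": {"increments": [[[4.2,0,-0.2],[0,0,0],0.5],[[4.2,0,-0.2],[0,0,0],0.5],[[4.2,0,-0.2],[0,0,0],0.5],[[4,0,-0.2],[0,-6,0],0.5],[[0,0,0],[0,-6,0],0.5]]}}

```text
t: 26.3
eef_pos: [498.8, 145.3, 241.1]
tcp_rot: [-1.57, 0.001, -1.391]
ft_force: [0.1, 1.3, -0.6]
opening: 0.208
```

Request:
{"name": "apply_moves", "arguments": {"increments": [[[5.5,0,-0.8],[0,0,0],0.5],[[5.5,0,-0.8],[0,0,0],0.5],[[5.5,0,-0.8],[0,0,0],0.5],[[5.5,0,0],[0,0,0],0.5],[[0,0,0],[0,0,0],0.5]]}}

```text
t: 26.92
eef_pos: [512.2, -81.9, 239.2]
tcp_rot: [-1.572, 0.002, -1.404]
ft_force: [-1.0, 0.7, -1.5]
opening: 0.207
```

```bash
cat >> h.py <<'E'
def held(dz=21.7):
    s=readout.state(); p=read_camera("wrist"); hsv=cv2.cvtColor(p["img"],cv2.COLOR_RGB2HSV)
    m=((hsv[...,0]<8)|(hsv[...,0]>172))&(hsv[...,1]>130)&(hsv[...,2]>60); m[:200]=0; m[360:]=0; m[:,:250]=0; m[:,390:]=0
    m=cv2.morphologyEx(m.astype(np.uint8),cv2.MORPH_OPEN,np.ones((3,3)))
    v,u=np.nonzero(m); 
    if len(v)<30: print("no red",len(v)); return
    r=[v.min(),np.percentile(v,50)]; row=v.min()+6; us=u[v==row]; mid=int(np.median(us))
    col=v[u==mid]
    uv=[(mid,col.min()-.5),(us.min()-.5,row),(us.max()+.5,row)]
    w=pix2w(p,uv,s["eef_pos"][2]+dz,s); T=np.linalg.inv(pose(s)); print("held px",uv,"tool",(w@T[:3,:3].T+T[:3,3]).round(1).tolist())
E
python3 - <<'E'
from h import *
held()
go((689.1,-181.3,150,-79))
E
```

```text
held px [(316, np.float64(266.5)), (np.float64(295.5), np.int64(273)), (np.float64(337.5), np.int64(273))] tool [[-22.9, -21.6, 0.3], [-19.7, -21.6, -9.0], [-19.7, -21.7, 10.0]]
at [511.8 -80.3 239.1] yaw -80.4 tilt 0.2 op 19.9 F [ 0.3  0.3 -1.8] t 27.0
wp (689.1, -181.3, 150, -79) shift-before-turn [12.93  8.91 15.79] | shift-after [13.3   8.91 15.48] | turn y -1.4
rotvec deg to wp0 [ 0.1 -1.4 -0.2] joints [-16.  18. 102.   0.  60. -26.]
```

Request:
{"name": "apply_moves", "arguments": {"increments": [[[3.3,1,3.9],[0,-1.4,0],0.5],[[3.3,1,3.9],[0,0,0],0.5],[[3.2,2,3.8],[0,0,0],0.5],[[3.2,2,3.8],[0,0,0],0.5],[[0,3,0],[0,0,0],0.5]]}}

```text
t: 27.6
eef_pos: [691.9, -174.9, 147.3]
tcp_rot: [-1.57, 0.003, -1.381]
ft_force: [-0.7, 1.0, -1.9]
opening: 0.208
```

Run:
```python
from h import *
go((688.9,-180.3,80,-79))
```

```text
at [ 691.9 -174.9  147.3] yaw -79.1 tilt 0.18 op 19.8 F [-0.7  1.  -1.9] t 27.6
wp (688.9, -180.3, 80, -79) shift-before-turn [ 0.48  6.73 -0.4 ] | shift-after [ 0.48  6.73 -0.4 ] | turn y -0.1
rotvec deg to wp0 [-0.  -0.1 -0.2] joints [-20.  39.  79.   0.  62. -31.]
```

Request:
{"name": "apply_moves", "arguments": {"increments": [[[0.5,1.5,-0.4],[0,-0.1,-0.2],0.5],[[0,2.5,0],[0,0,0],0.5],[[0,2,0],[0,0,0],0.5],[[0,0.7,0],[0,0,0],0.5],[[0,0,0],[0,0,0],0.5]]}}

```text
t: 28.22
eef_pos: [687.1, -175.6, 77.7]
tcp_rot: [-1.574, 0.001, -1.379]
ft_force: [-0.6, 0.9, -1.1]
opening: 0.206
```

Run:
```python
from h import *
go((688.9,-180.3,56,-79)); held()
```

```text
at [ 687.1 -175.6   77.7] yaw -79.0 tilt 0.19 op 19.6 F [-0.6  0.9 -1.1] t 28.2
wp (688.9, -180.3, 56, -79) shift-before-turn [0.49 2.17 0.09] | shift-after [0.49 2.17 0.09] | turn y -0.0
rotvec deg to wp0 [ 0.2 -0.  -0.1] joints [-20.  43.  83.  -0.  54. -31.]
held px [(317, np.float64(266.5)), (np.float64(295.5), np.int64(273)), (np.float64(338.5), np.int64(273))] tool [[-22.8, -21.7, 0.7], [-19.7, -21.6, -9.0], [-19.7, -21.7, 10.4]]
```

Request:
{"name": "apply_moves", "arguments": {"increments": [[[0.5,0.5,0.1],[0.2,0,-0.1],0.5],[[0,0.8,0],[0,0,0],0.5],[[0,0.6,0],[0,0,0],0.5],[[0,0,0],[0,0,0],0.5],[[0,0,0],[0,0,0],0.5]]}}

```text
t: 28.9
eef_pos: [690.0, -181.1, 59.7]
tcp_rot: [-1.567, -0.002, -1.379]
ft_force: [0.6, 0.3, -0.8]
opening: 0.209
```

Run:
```python
from h import *
go((688.9,-180.3,55.5,-79)); held()
```

```text
at [ 690.  -181.1   59.7] yaw -79.0 tilt 0.24 op 19.9 F [ 0.6  0.3 -0.8] t 28.9
wp (688.9, -180.3, 55.5, -79) shift-before-turn [-0.1   0.42 -0.09] | shift-after [-0.1   0.42 -0.09] | turn y -0.0
rotvec deg to wp0 [-0.2 -0.   0.1] joints [-20.  44.  83.  -0.  52. -31.]
held px [(316, np.float64(266.5)), (np.float64(294.5), np.int64(273)), (np.float64(338.5), np.int64(273))] tool [[-22.9, -21.7, 0.3], [-19.8, -21.8, -9.4], [-19.7, -21.7, 10.4]]
```

Request:
{"name": "apply_moves", "arguments": {"increments": [[[-0.1,0.3,-0.1],[-0.2,0,0.1],0.5],[[0,0.1,0],[0,0,0],0.5],[[0,0,0],[0,0,0],0.5],[[0,0,0],[0,0,0],0.5],[[0,0,0],[0,0,0],0.5]]}}

```text
t: 29.58
eef_pos: [688.8, -180.2, 55.8]
tcp_rot: [-1.571, -0.001, -1.379]
ft_force: [-0.5, 0.2, -1.3]
opening: 0.209
```

Run:
```python
from h import *
go((688.9,-180.3,55.5,-79))
```

```text
at [ 688.8 -180.2   55.8] yaw -79.0 tilt 0.03 op 19.9 F [-0.5  0.2 -1.3] t 29.6
wp (688.9, -180.3, 55.5, -79) shift-before-turn [0.01 0.03 0.01] | shift-after [0.01 0.03 0.01] | turn y -0.0
rotvec deg to wp0 [-0. -0.  0.] joints [-20.  45.  83.  -0.  52. -31.]
```

Request:
{"name": "apply_moves", "arguments": {"increments": [[[0,0.1,0],[0,0,0],0.5],[[0,0,0],[0,0,0],3.6],[[0,0,0],[0,0,0],3.6],[[0,0,0],[0,0,0],3.6],[[0,-1,0],[0,0,0],3.6]]}}

```text
t: 30.2
eef_pos: [688.8, -180.2, 65.1]
tcp_rot: [-1.571, -0.0, -1.379]
ft_force: [-0.5, 0.1, 0.3]
opening: 0.378
```

Request:
{"name": "apply_moves", "arguments": {"increments": [[[0,-3,0],[0,0,0],4],[[0,-5,0],[0,0,0],4],[[0,-5,0],[0,0,0],4],[[0,-5,0],[0,0,0],4],[[-3.9,0,-4.1],[0,0,0],6]]}}

```text
t: 30.82
eef_pos: [642.7, -150.8, 254.2]
tcp_rot: [-1.567, -0.003, -1.381]
ft_force: [-0.5, 0.1, -1.0]
opening: 0.476
```

Request:
{"name": "apply_moves", "arguments": {"increments": [[[-3.9,0,-4.1],[0,0,0],6],[[-3.9,0,-4.1],[0,0,0],6],[[-3.7,0,-4.1],[0,0,0],6],[[-5.3,0,0.5],[0,0,0],6],[[-5.3,0,0.5],[0,0,0],6]]}}

```text
t: 31.45
eef_pos: [482.8, 48.6, 257.8]
tcp_rot: [-1.56, -0.005, -1.385]
ft_force: [1.4, 0.8, -0.4]
opening: 0.63
```

Run:
```python
from h import *
go((579,332,180,-79))
p=read_camera("top"); hsv=cv2.cvtColor(p["img"],cv2.COLOR_RGB2HSV)
m=((hsv[...,0]<6)|(hsv[...,0]>174))&(hsv[...,1]>130); m[:140]=0;m[200:]=0;m[:,:395]=0;m[:,485:]=0
b=body(p,m,77); print(b); o=np.array([683.8,-153.8]); a=np.radians(101); u=np.array([np.cos(a),np.sin(a)]); v=np.array([u[1],-u[0]])
for q in b: print((np.array(q[:2])-o)@u,(np.array(q[:2])-o)@v)
```

```text
at [482.8  48.6 257.8] yaw -79.4 tilt 0.7 op 59.9 F [ 1.4  0.8 -0.4] t 31.4
wp (579, 332, 180, -79) shift-before-turn [-26.07   7.78  14.69] | shift-after [-25.98   7.78  14.85] | turn y -0.4
rotvec deg to wp0 [-0.6 -0.4  0.3] joints [ -2.  14. 105.  -0.  60. -13.]
[(687.5, -180.8, -77.4, 47.4, 19.5, array([463., 157.]))]
-27.209927235980153 -1.5198222964103085
```

Request:
{"name": "apply_moves", "arguments": {"increments": [[[-5.2,0,1.5],[-0.6,-0.4,0.3],6],[[-5.2,0,1.5],[0,0,0],6],[[-5.2,0,3],[0,0,0],6],[[-5.2,0.5,4.2],[0,0,0],6],[[-5,1.5,4.2],[0,0,0],6]]}}

```text
t: 32.12
eef_pos: [569.0, 331.4, 246.3]
tcp_rot: [-1.562, 0.002, -1.377]
ft_force: [0.6, -1.4, 0.9]
opening: 0.632
```

Run:
```python
from h import *
go((578.6,332,90.5,-79))
```

```text
at [569.  331.4 246.3] yaw -78.9 tilt 0.52 op 60.1 F [ 0.6 -1.4  0.9] t 32.1
wp (578.6, 332, 90.5, -79) shift-before-turn [ 0.13 15.58  0.96] | shift-after [ 0.13 15.58  0.96] | turn y 0.1
rotvec deg to wp0 [-0.5  0.1 -0.1] joints [24. 29. 82. -0. 68. 13.]
```

Request:
{"name": "apply_moves", "arguments": {"increments": [[[0,2,0.6],[-0.5,0,0],6],[[0,4,0],[0,0,0],6],[[0,4,0],[0,0,0],6],[[0,1,0],[0,0,0],6],[[0,0,0],[0,0,0],6]]}}

```text
t: 32.75
eef_pos: [575.7, 334.2, 134.3]
tcp_rot: [-1.57, 0.002, -1.374]
ft_force: [0.3, 0.9, 0.9]
opening: 0.632
```

Run:
```python
from h import *
go((578.6,332,90.5,-79))
```

```text
at [575.7 334.2 134.3] yaw -78.7 tilt 0.12 op 60.1 F [0.3 0.9 0.9] t 32.8
wp (578.6, 332, 90.5, -79) shift-before-turn [0.27 4.38 0.24] | shift-after [0.27 4.38 0.24] | turn y 0.3
rotvec deg to wp0 [-0.   0.3 -0.1] joints [24. 36. 88.  0. 56. 13.]
```

Request:
{"name": "apply_moves", "arguments": {"increments": [[[0.3,1.5,0.2],[0,0,0],6],[[0,1.5,0],[0,0,0],6],[[0,1.2,0],[0,0,0],6],[[0,0,0],[0,0,0],6],[[0,0,0],[0,0,0],2]]}}

```text
t: 33.38
eef_pos: [579.8, 331.6, 92.8]
tcp_rot: [-1.566, 0.003, -1.375]
ft_force: [0.1, -0.6, -0.6]
opening: 0.571
```

Request:
{"name": "apply_moves", "arguments": {"increments": [[[0,0,0],[0,0,0],2],[[0,0,0],[0,0,0],2],[[0,0,0],[0,0,0],2],[[0,0,0],[0,0,0],2],[[0,0,0],[0,0,0],2]]}}

```text
t: 34.0
eef_pos: [578.5, 331.5, 93.2]
tcp_rot: [-1.569, 0.003, -1.374]
ft_force: [-0.1, 0.5, -1.3]
opening: 0.369
```

Run:
```python
from h import *
go((578.6,332,90.5,11.5))
```

```text
at [578.5 331.5  93.2] yaw -78.7 tilt 0.2 op 35.1 F [-0.1  0.5 -1.3] t 34.0
wp (578.6, 332, 90.5, 11.5) shift-before-turn [-0.04  0.27  0.01] | shift-after [0.01 0.27 0.04] | turn y -90.2
rotvec deg to wp0 [ -0.2 -90.2  -0. ] joints [24. 39. 90.  0. 51. 13.]
```

Request:
{"name": "apply_moves", "arguments": {"increments": [[[0,0,0],[0,-10,0],2],[[0,0,0],[0,-10,0],2],[[0,0,0],[0,-10,0],2],[[0,0,0],[0,-10,0],2],[[0,0,0],[0,-10,0],2]]}}

```text
t: 34.62
eef_pos: [579.0, 331.8, 93.2]
tcp_rot: [-1.566, 0.0, -0.478]
ft_force: [0.4, 1.3, -1.5]
opening: 0.372
```

Request:
{"name": "apply_moves", "arguments": {"increments": [[[0,0,0],[0,-10,0],2],[[0,0,0],[0,-10,0],2],[[0,0,0],[0,-10,0],2],[[0,0,0],[0,-7,0],2],[[0,0,0],[0,0,0],2]]}}

```text
t: 35.25
eef_pos: [579.0, 332.3, 93.2]
tcp_rot: [-1.567, -0.003, 0.189]
ft_force: [0.3, 0.5, -1.3]
opening: 0.37
```

Run:
```python
from h import *
go((578.6,332,90.5,12))
```

```text
at [579.  332.3  93.2] yaw 10.9 tilt 0.28 op 35.2 F [ 0.3  0.5 -1.3] t 35.2
wp (578.6, 332, 90.5, 12) shift-before-turn [-0.05  0.27 -0.02] | shift-after [-0.05  0.27 -0.02] | turn y -1.1
rotvec deg to wp0 [-0.2 -1.1  0.2] joints [ 24.  39.  90.   0.  51. -77.]
```

Request:
{"name": "apply_moves", "arguments": {"increments": [[[0,0,0],[0,-1,0],2],[[0,0,0],[0,0,0],6],[[0,0,0],[0,0,0],6],[[0,0,0],[0,0,0],6],[[0,-2,0],[0,0,0],6]]}}

```text
t: 35.88
eef_pos: [578.9, 332.0, 112.7]
tcp_rot: [-1.567, -0.002, 0.201]
ft_force: [-1.0, -0.3, 0.4]
opening: 0.63
```

Request:
{"name": "apply_moves", "arguments": {"increments": [[[0,-5,0],[0,0,0],6],[[0,-5,0],[0,0,0],6],[[0,-4,0],[0,0,0],6],[[0,0,0],[0,10.5,0],6],[[0,0,0],[0,10.5,0],6]]}}

```text
t: 36.5
eef_pos: [579.2, 331.5, 259.5]
tcp_rot: [-1.564, -0.003, -0.177]
ft_force: [0.4, -0.5, -0.9]
opening: 0.628
```

Request:
{"name": "apply_moves", "arguments": {"increments": [[[0,0,0],[0,10.5,0],6],[[0,0,0],[0,10.5,0],6],[[0,0,0],[0,10.5,0],6],[[0,0,0],[0,10.5,0],6],[[0,0,0],[0,10.5,0],6]]}}

```text
t: 37.12
eef_pos: [579.2, 331.4, 260.5]
tcp_rot: [-1.562, 0.003, -1.114]
ft_force: [0.3, 0.8, -0.4]
opening: 0.631
```

Request:
{"name": "apply_moves", "arguments": {"increments": [[[0,0,0],[0,10.5,0],6],[[0,0,0],[0,10.5,0],6],[[0,0,0],[0,10.5,0],6],[[0,0,0],[0,10.5,0],6],[[0,0,0],[0,10.5,0],6]]}}

```text
t: 37.75
eef_pos: [579.2, 331.4, 260.8]
tcp_rot: [-1.568, 0.009, -2.052]
ft_force: [-0.1, -0.4, 0.3]
opening: 0.627
```

Request:
{"name": "apply_moves", "arguments": {"increments": [[[0,0,0],[0,10.5,0],6],[[0,0,0],[0,10.5,0],6],[[0,0,0],[0,10.5,0],6],[[0,0,0],[0,10.5,0],6],[[0,0,0],[0,10.5,0],6]]}}

```text
t: 38.38
eef_pos: [579.2, 331.3, 261.1]
tcp_rot: [-1.577, 0.008, -2.989]
ft_force: [-0.2, -0.1, 0.8]
opening: 0.631
```

Run:
```python
from h import *
go((421,299,250,-166.5))
```

```text
at [579.2 331.3 261.1] yaw -171.3 tilt 0.6 op 60.0 F [-0.2 -0.1  0.8] t 38.4
wp (421, 299, 250, -166.5) shift-before-turn [16.13  1.11  0.79] | shift-after [16.14  1.11 -0.55] | turn y -4.8
rotvec deg to wp0 [ 0.4 -4.8 -0.5] joints [ 24.  29.  80.   0.  70. 105.]
```

Request:
{"name": "apply_moves", "arguments": {"increments": [[[0,0,0],[0.4,-4.8,-0.5],4.5],[[5.4,0.4,-0.2],[0,0,0],4.5],[[5.4,0.4,-0.2],[0,0,0],4.5],[[4.3,0.3,-0.2],[0,0,0],4.5],[[0,0,0],[0,0,0],4.5]]}}

```text
t: 39.0
eef_pos: [426.8, 300.9, 249.2]
tcp_rot: [-1.57, 0.0, -2.91]
ft_force: [-0.0, 0.5, 0.0]
opening: 0.471
```

Run:
```python
from h import *
for i in range(4): s,p,b=reds(); print(s["eef_pos"].round(1),[q[:5] for q in b])
go((513.2,315,110,-166.5)); im=p["img"][:,:,::-1]
cv2.imwrite("pics/crop7.png",cv2.resize(im[0:220,189:459],None,fx=2.7,fy=2.7,interpolation=cv2.INTER_CUBIC))
```

```text
[426.8 300.9 249.2] [(513.5, 313.9, 14.0, 47.1, 18.5)]
[428.3 301.3 249.4] [(513.5, 313.9, 14.0, 47.3, 18.5)]
[429.3 301.5 249.3] [(513.3, 313.8, 14.0, 46.6, 18.5)]
[429.8 301.5 249. ] [(513.4, 313.5, 15.6, 47.6, 19.1)]
at [430.  301.5 248.8] yaw -166.8 tilt 0.06 op 44.8 F [-0.7 -0.6  0.2] t 39.2
wp (513.2, 315, 110, -166.5) shift-before-turn [-8.41 13.88  0.59] | shift-after [-8.41 13.88  0.63] | turn y -0.3
rotvec deg to wp0 [-0.  -0.3 -0. ] joints [ 28.  18. 101.  -0.  61. 105.]
```

View pics/crop7.png

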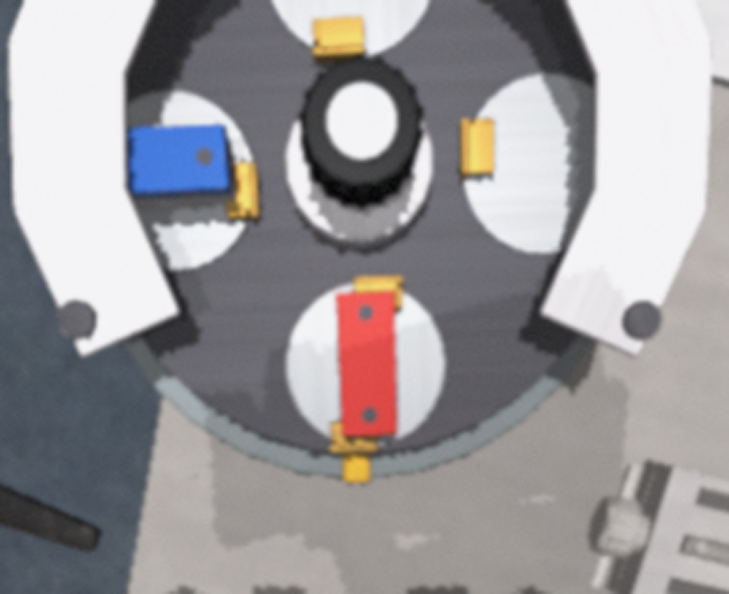

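The second red is at the pointer (368,362), with blue seated at the left (180,160). I'll repeat the same approach.

Request:
{"name": "apply_moves", "arguments": {"increments": [[[-4.2,1,0.2],[0,-0.5,0],4.5],[[-3.8,2,0.3],[0,0,0],4.5],[[0,4,0],[0,0,0],4.5],[[0,5,0],[0,0,0],4.5],[[0,1.5,0],[0,0,0],4.5]]}}

```text
t: 39.83
eef_pos: [517.8, 316.3, 110.0]
tcp_rot: [-1.571, 0.005, -2.905]
ft_force: [0.1, -0.3, -0.7]
opening: 0.475
```

Run:
```python
from h import *
go((513.3,314.8,58.5,-166))
```

```text
at [517.8 316.3 110. ] yaw -166.4 tilt 0.3 op 45.1 F [ 0.1 -0.3 -0.7] t 39.8
wp (513.3, 314.8, 58.5, -166) shift-before-turn [0.47 5.15 0.04] | shift-after [0.47 5.15 0.04] | turn y -0.4
rotvec deg to wp0 [ 0.  -0.4 -0.3] joints [ 25.  33.  98.  -0.  48. 102.]
```

Request:
{"name": "apply_moves", "arguments": {"increments": [[[0.5,1,0],[0,-0.4,-0.3],4.5],[[0,1.5,0],[0,0,0],4.5],[[0,1.4,0],[0,0,0],4.5],[[0,0.5,0],[0,0,0],4.5],[[0,0,0],[0,0,0],4.5]]}}

```text
t: 40.45
eef_pos: [514.7, 315.9, 65.9]
tcp_rot: [-1.572, 0.003, -2.897]
ft_force: [0.4, -0.3, 0.2]
opening: 0.474
```

Run:
```python
from h import *
go((513.3,314.8,58.5,-166))
```

```text
at [514.7 315.9  65.9] yaw -166.0 tilt 0.2 op 45.1 F [ 0.4 -0.3  0.2] t 40.5
wp (513.3, 314.8, 58.5, -166) shift-before-turn [0.16 0.74 0.07] | shift-after [0.16 0.74 0.07] | turn y 0.0
rotvec deg to wp0 [ 0.1  0.  -0.2] joints [ 25.  37. 100.   0.  43. 101.]
```

Request:
{"name": "apply_moves", "arguments": {"increments": [[[0.1,0.6,0.1],[0,0,-0.2],4.5],[[0,0.15,0],[0,0,0],4.5],[[0,0,0],[0,0,0],0.5],[[0,0,0],[0,0,0],0.5],[[0,0,0],[0,0,0],0.5]]}}

```text
t: 41.08
eef_pos: [514.5, 314.9, 59.1]
tcp_rot: [-1.572, 0.002, -2.897]
ft_force: [0.4, -0.6, -0.5]
opening: 0.212
```

Request:
{"name": "apply_moves", "arguments": {"increments": [[[0,0,0],[0,0,0],0.5],[[0,0,0],[0,0,0],0.5],[[0,0,0],[0,-5,0],0.5],[[0,0,0],[0,-8,0],0.5],[[0,0,0],[0,-8,0],0.5]]}}

```text
t: 41.7
eef_pos: [514.4, 314.9, 59.1]
tcp_rot: [-1.572, 0.002, -2.52]
ft_force: [0.1, -0.2, -0.3]
opening: 0.207
```

Request:
{"name": "apply_moves", "arguments": {"increments": [[[0,0,0],[0,-9,0],0.5],[[0,0,0],[0,-9,0],0.5],[[0,0,0],[0,-9,0],0.5],[[0,0,0],[0,-9,0],0.5],[[0,0,0],[0,-9,0],0.5]]}}

```text
t: 42.32
eef_pos: [514.2, 315.1, 59.1]
tcp_rot: [-1.57, 0.002, -1.709]
ft_force: [-0.3, 0.3, -0.5]
opening: 0.208
```

Run:
```python
from h import *
go((513.3,314.8,58.5,-90))
print(readout.state()["moment"])
```

```text
at [514.2 315.1  59.1] yaw -97.9 tilt 0.12 op 19.8 F [-0.3  0.3 -0.5] t 42.3
wp (513.3, 314.8, 58.5, -90) shift-before-turn [ 0.04  0.06 -0.08] | shift-after [ 0.03  0.06 -0.09] | turn y -7.9
rotvec deg to wp0 [-0.  -7.9 -0.1] joints [ 25.  37. 101.   0.  42.  33.]
[-0.10911115  0.09381852  0.00647225]
```

Request:
{"name": "apply_moves", "arguments": {"increments": [[[0,0,0],[0,-7.5,0],0.5],[[0,-1.5,0],[0,0,0],0.5],[[0,-4,0],[0,0,0],0.5],[[0,-5,0],[0,0,0],0.5],[[0,-5,0],[0,0,0],0.5]]}}

```text
t: 42.95
eef_pos: [512.7, 314.2, 217.6]
tcp_rot: [-1.576, -0.001, -1.585]
ft_force: [1.1, 0.7, -0.9]
opening: 0.207
```

Run:
```python
from h import *
held(21.9)
go((500,150,240,-79),(510,-80,240,-79))
```

```text
held px [(316, np.float64(267.5)), (np.float64(295.5), np.int64(274)), (np.float64(337.5), np.int64(274))] tool [[-22.6, -21.9, 0.2], [-19.5, -21.9, -9.0], [-19.5, -22.0, 9.9]]
at [514.6 315.2 224.7] yaw -90.8 tilt 0.26 op 20.0 F [1.4 0.4 4.4] t 43.0
wp (500, 150, 240, -79) shift-before-turn [16.54 -1.53 -1.24] | shift-after [15.94 -1.53 -4.59] | turn y -11.8
wp (510, -80, 240, -79) shift-before-turn [22.77  0.   -3.41] | shift-after [22.77  0.   -3.41] | turn y 0
rotvec deg to wp0 [ -0.2 -11.8  -0.2] joints [25. 26. 92.  0. 62. 26.]
```

Request:
{"name": "apply_moves", "arguments": {"increments": [[[4.2,-0.8,-0.2],[0,0,0],0.5],[[4.2,-0.7,-0.2],[0,0,0],0.5],[[4.2,0,-0.2],[0,0,0],0.5],[[4,0,-0.2],[0,-6,0],0.5],[[0,0,0],[0,-6,0],0.5]]}}

```text
t: 43.62
eef_pos: [502.9, 145.1, 245.8]
tcp_rot: [-1.558, 0.003, -1.385]
ft_force: [0.7, -0.4, -0.9]
opening: 0.206
```

Request:
{"name": "apply_moves", "arguments": {"increments": [[[5.5,0,-0.8],[0,0,0],0.5],[[5.5,0,-0.8],[0,0,0],0.5],[[5.5,0,-0.8],[0,0,0],0.5],[[5.5,0,0],[0,0,0],0.5],[[0,0,0],[0,0,0],0.5]]}}

```text
t: 44.25
eef_pos: [519.0, -82.3, 248.9]
tcp_rot: [-1.552, 0.002, -1.399]
ft_force: [-0.3, 0.9, -1.1]
opening: 0.209
```

Run:
```python
from h import *
held(21.9)
go((678.3,-125.3,150,-79))
```

```text
held px [(316, np.float64(267.5)), (np.float64(295.5), np.int64(274)), (np.float64(337.5), np.int64(274))] tool [[-22.5, -21.9, 0.2], [-19.4, -22.0, -9.0], [-19.3, -21.7, 9.9]]
at [518.6 -80.7 248.9] yaw -80.1 tilt 1.05 op 20.0 F [-0.5  1.1 -1.6] t 44.3
wp (678.3, -125.3, 150, -79) shift-before-turn [ 7.14  9.89 14.96] | shift-after [ 7.42  9.89 14.82] | turn y -1.1
rotvec deg to wp0 [-1.  -1.1 -0.1] joints [-16.  18. 101.   1.  60. -27.]
```

Request:
{"name": "apply_moves", "arguments": {"increments": [[[2,0.5,4.2],[-1,-1.1,0],0.5],[[2,1.5,4.2],[0,0,0],0.5],[[1.6,2,3.5],[0,0,0],0.5],[[1.4,2.5,2.5],[0,0,0],0.5],[[0,2.5,0],[0,0,0],0.5]]}}

```text
t: 44.92
eef_pos: [678.0, -117.0, 162.1]
tcp_rot: [-1.565, 0.001, -1.383]
ft_force: [0.2, -0.0, -1.5]
opening: 0.208
```

Run:
```python
from h import *
go((678.2,-124.8,80,-79))
```

```text
at [ 678.  -117.   162.1] yaw -79.2 tilt 0.33 op 19.8 F [ 0.2 -0.  -1.5] t 44.9
wp (678.2, -124.8, 80, -79) shift-before-turn [ 0.77  8.21 -0.13] | shift-after [ 0.77  8.21 -0.13] | turn y -0.2
rotvec deg to wp0 [-0.3 -0.2 -0. ] joints [-15.  36.  83.   0.  61. -26.]
```

Request:
{"name": "apply_moves", "arguments": {"increments": [[[0.8,2,-0.1],[-0.3,-0.2,0],0.5],[[0,2.5,0],[0,0,0],0.5],[[0,2.3,0],[0,0,0],0.5],[[0,0.6,0],[0,0,0],0.5],[[0,0,0],[0,0,0],0.5]]}}

```text
t: 45.55
eef_pos: [678.1, -121.6, 86.0]
tcp_rot: [-1.572, 0.001, -1.38]
ft_force: [0.5, 0.1, -1.0]
opening: 0.204
```

Run:
```python
from h import *
go((678.2,-124.8,55.4,-79)); held(21.9)
```

```text
at [ 678.1 -121.6   86. ] yaw -79.0 tilt 0.11 op 19.4 F [ 0.5  0.1 -1. ] t 45.5
wp (678.2, -124.8, 55.4, -79) shift-before-turn [ 0.31  3.06 -0.05] | shift-after [ 0.31  3.06 -0.05] | turn y -0.0
rotvec deg to wp0 [ 0.1 -0.  -0.1] joints [-16.  41.  86.   0.  53. -27.]
held px [(316, np.float64(267.5)), (np.float64(294.5), np.int64(274)), (np.float64(338.5), np.int64(274))] tool [[-22.4, -21.9, 0.3], [-19.3, -21.9, -9.4], [-19.3, -21.9, 10.4]]
```

Request:
{"name": "apply_moves", "arguments": {"increments": [[[0.3,1,0],[0.1,0,0],0.5],[[0,1,0],[0,0,0],0.5],[[0,0.5,0],[0,0,0],0.5],[[0,0,0],[0,0,0],0.5],[[0,0,0],[0,0,0],0.5]]}}

```text
t: 46.22
eef_pos: [679.5, -125.0, 61.5]
tcp_rot: [-1.568, -0.0, -1.38]
ft_force: [-0.3, 0.3, -1.1]
opening: 0.209
```

Run:
```python
from h import *
go((678.2,-124.8,55.4,-79))
```

```text
at [ 679.5 -125.    61.5] yaw -79.1 tilt 0.18 op 19.9 F [-0.3  0.3 -1.1] t 46.2
wp (678.2, -124.8, 55.4, -79) shift-before-turn [-0.05  0.61 -0.12] | shift-after [-0.05  0.61 -0.12] | turn y -0.1
rotvec deg to wp0 [-0.2 -0.1  0. ] joints [-16.  43.  87.   0.  50. -27.]
```

Request:
{"name": "apply_moves", "arguments": {"increments": [[[0,0.4,-0.1],[-0.2,0,0],0.5],[[0,0.2,0],[0,0,0],0.5],[[0,0,0],[0,0,0],0.5],[[0,0,0],[0,0,0],0.5],[[0,0,0],[0,0,0],0.5]]}}

```text
t: 46.85
eef_pos: [678.7, -125.3, 55.5]
tcp_rot: [-1.571, -0.0, -1.38]
ft_force: [-0.2, 0.4, -1.8]
opening: 0.211
```

Run:
```python
from h import *
go((678.2,-124.8,55.4,-79))
```

```text
at [ 678.7 -125.3   55.5] yaw -79.1 tilt 0.02 op 20.1 F [-0.2  0.4 -1.8] t 46.9
wp (678.2, -124.8, 55.4, -79) shift-before-turn [-0.06  0.01 -0.04] | shift-after [-0.06  0.01 -0.04] | turn y -0.1
rotvec deg to wp0 [-0.  -0.1  0. ] joints [-16.  43.  87.  -0.  50. -27.]
```

Request:
{"name": "apply_moves", "arguments": {"increments": [[[0,0.05,0],[0,0,0],0.5],[[0,0,0],[0,0,0],3.6],[[0,0,0],[0,0,0],3.6],[[0,0,0],[0,0,0],3.6],[[0,-1,0],[0,0,0],3.6]]}}

```text
t: 47.48
eef_pos: [678.6, -125.3, 65.3]
tcp_rot: [-1.571, -0.0, -1.38]
ft_force: [-0.3, -0.4, 0.3]
opening: 0.377
```

Request:
{"name": "apply_moves", "arguments": {"increments": [[[0,-3,0],[0,0,0],3.6],[[0,-5,0],[0,0,0],3.6],[[0,-6,0],[0,0,0],3.6],[[3.5,-4,0],[0,0,0],3.6],[[4,0,0],[0,0,0],3.6]]}}

```text
t: 48.1
eef_pos: [693.3, -197.8, 256.3]
tcp_rot: [-1.568, -0.002, -1.376]
ft_force: [0.0, -1.1, -0.2]
opening: 0.378
```

Request:
{"name": "apply_moves", "arguments": {"increments": [[[3,0,0],[0,0,0],3.6],[[0,0,0],[0,0,0],3.6],[[0,0,0],[0,0,0],3.6],[[0,0,0],[0,0,0],3.6],[[0,0,0],[0,0,0],3.6]]}}

```text
t: 48.72
eef_pos: [698.7, -228.1, 259.2]
tcp_rot: [-1.566, -0.003, -1.377]
ft_force: [0.9, 0.2, 0.4]
opening: 0.378
```

Run:
```python
from h import *
s,p,b=reds(77); o=np.array([683.8,-153.8]); a=np.radians(101); u=np.array([np.cos(a),np.sin(a)]); v=np.array([u[1],-u[0]])
for q in b: print(q,((np.array(q[:2])-o)@u).round(1),((np.array(q[:2])-o)@v).round(1))
t=read_camera("side"); go((690,-209,250,-79))
c=np.zeros((540,790,3),np.uint8)
c[:525,:330]=cv2.resize(p["img"][75:250,270:380,::-1],None,fx=3,fy=3,interpolation=cv2.INTER_CUBIC)
c[:330,340:790]=cv2.resize(t["img"][260:370,380:530,::-1],None,fx=3,fy=3,interpolation=cv2.INTER_CUBIC)
cv2.imwrite("pics/fin.png",c)
print([net(t,"good_mid"),net(t,"base_3_mid")])
```

```text
(805.0, -280.9, 40.3, 31.4, 31.0, array([403., 284.])) -147.9 94.7
(466.2, -281.4, -8.5, 37.0, 35.9, array([ 88., 226.])) -83.7 -237.9
(689.5, -181.0, -78.5, 47.0, 20.9, array([316., 171.])) -27.8 0.4
(679.6, -127.3, -78.9, 47.0, 21.3, array([316., 113.])) 26.8 0.9
at [ 698.8 -228.3  259.2] yaw -78.9 tilt 0.34 op 36.4 F [ 0.5 -0.8  0.2] t 48.8
wp (690, -209, 250, -79) shift-before-turn [-2.06  0.92 -0.49] | shift-after [-2.06  0.92 -0.49] | turn y 0.1
rotvec deg to wp0 [-0.3  0.1  0.2] joints [-23.  36.  68.  -0.  76. -34.]
[[(0.49, array([559.7, 396.7,  64. ]))], [(0.5, array([ 674.4, -104.3,   23.7]))]]
```

View pics/fin.png

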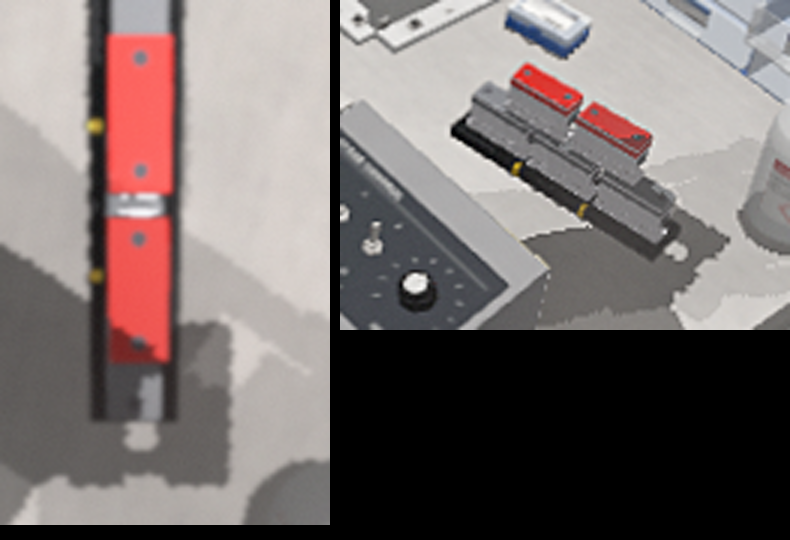

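The stack is correct: reds at (140,105) and (138,290) in the wrist crop, centred over the joints at +26.8 and −27.8 mm and within 1 mm across. The blue is still mounted, about 67 mm off the axis.

```bash
python3 -c "
from cell import env; print(env.job_done())"
```

```text
the job is handed in; nothing more can be done
None
```

The job is done and handed in, with both red cartridges stacked on the completed grey row; `job_done()` reported no verdict. There were only two red cartridges on the turret, so there is no third course.

- **Row:** I put the loose grey cartridge in place 3. The greys then measured +55, 0 and −54 mm along the tray. I checked that before stacking and did not re-measure it afterwards, but it looks intact in the last pictures.
- **Reds:** I turned the turret by its knob to bring each red to the pointer, unscrewed it about 75° anticlockwise and stacked it over a joint. At the end they measured +26.8 and −27.8 mm along the tray (target ±28), under 1 mm across, and within about 1° of the tray's line.
- **Blue:** it was never touched. It is still mounted, about 67 mm off the axis. I judged that it is still radial by eye from a picture and did not measure it.

The run took about 49 s, with no high forces or grip slips seen. The top camera put the first red 1.5 mm to the other side across the tray, compared with 0.4 mm from the wrist camera. That is within the calibration error and well inside the 7 mm limit. No other check failed.

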